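# Pull the type holder of a date coder for inspection

## Robot

A 6-joint arm with a two-finger parallel gripper is mounted at the origin on the work surface. World frame = base frame: x ahead of the robot, y to its left, z up, the work surface at z = 0. Lengths are in m, angles in degrees, forces in N, time in s.
With the tool pointing down it reaches from about 0.4 to 0.825 m from the base axis. Payload 7 kg.
Tool frame: the origin (TCP) lies at the very end of the fingers, on their centre line; the grasp point (between the pads) lies r.grip_depth behind it (r.grip_depth is the distance from the TCP to the grasp point, in m); z points along the fingers, y is the direction in which the jaws open and shut (so a half turn about z gives the same grasp; the last joint's range is limited). The gripper opens to 88 mm and grips with 3 to 60 N. Pads are 19 mm wide; open, the fingers measure 130 mm over their backs; the gripper's body (78 mm by 193 mm) begins 47 mm behind the grasp point.
Start: joints at [-51.962, 20.546, 0.682, 0, -70.136, -16.507], TCP at [0.248, -0.628, 0.227] pointing down, gripper open.
Joint ranges: [-176.03, 176.03], [-82.01, 121.73], [-58.28, 71.71], [-173.87, 95.51], [-174.79, -0.11], [-173.66, 173.66]. Speed limits (degrees/s): [136.94, 136.94, 172.46, 180, 180, 180].

## Interface

Orientations are given as [roll, pitch, yaw] about the fixed x, y, z axes, in that order (R = Rz(yaw) Ry(pitch) Rx(roll)).
In Python, from plant import r gives the robot as it stands. The module is installed in compiled form; this text tells all that it offers.
- The arm moves only by the tool step_arm, never from a script. Its argument "increments" is a list of rows, each a list of 3 entries, a list of its own where there are three numbers: the shift along the tool's x, y, z in m, then the turn, a rotation vector about the tool's x, y, z in rad, then the closure, from 0 (fully open) to 1 (shut). In form: [[[x, y, z], [wx, wy, wz], grip], ...]. A call has 1 to 10 rows; each row is the pose to reach, as a shift and turn from the pose commanded when the call began, along the tool's axes at that moment; what a row does not reach only later rows make up. A row lasts 1/10 s, in which the tool goes at most 50 mm and 8.59 degrees, less where a joint would pass 70% of its speed; a pose out of reach is approached as far as the arm can. A call with a gripper value outside its range is refused whole. The fingers move at their own pace and stop on an object; "force" is the grip in N (left out, the last holds). Time passes only in rows, so rows that repeat a pose let the fingers close. It gives the time, the measured TCP pose, the force and the opening at its end, in the units of the state.
- r.get_state(): the state, without advancing time (a new reading comes with each control period).
- r.capture(name): name is "side" or "top" or "wrist"; returns a dict with "color" (480x640x3 uint8, red, green, blue), "intrinsics" (3x3 intrinsics, pixels), "k1" (the pictures are not rectified: a ray, as slopes to the right and down, at radius r is drawn at 1 + k1 r^2 times it, then the intrinsics apply), "rvec" (rotation vector, rad) and "tvec" (3), from world to camera coordinates, as OpenCV has them; the wrist camera has in their place "T_tool_cam" (4x4, takes a point from camera to tool coordinates, whose origin is the TCP and whose axes are the flange's). Camera axes: x right, y down, z forward; pixel columns grow to the right and rows downward; lengths in m; the calibration is good to about 2 mm. A picture is of the moment at which its call begins: read the wrist's pose just before it. There is no depth.
- r.close_job(): hands the job in, once; it reports no verdict.
The state is a dict: "time_s": time; "joints": joint angles; "qd": joint speeds; "joint_torque": joint torques, N m; "tcp_pos": TCP position; "eef_rot": TCP orientation; "contact_force": force on the tool from outside, world axes, zero at the start; "moment": the same for the moment, N m; "gripper_width": finger opening in m.
Only numpy, scipy, OpenCV 4.12 (cv2) and the standard library are available. Lean on these libraries where they do the work, as an engineer would, in place of code of your own. Each camera call takes 0.05 s, during which the arm holds its last target.

## Task

The type holder of the ribbon date coder has to come out for inspection. Lift the ribbon roll up off its spindle on the coder and lay it flat in the shallow steel tray without dropping it; then swing the service cover up until it stands open, about upright or beyond, draw the type holder up out of its slot under the cover, and finish with it held up in the gripper, upright and still, its lower edge at least 8 cm above the coder's deck. Your program ends while holding it; the cover stays open, the roll stays in the tray, and the jars and the spare roll on the balance are left alone.

Things in the scene. Friction and masses are not known exactly. Their poses are not given: they have to be found in the camera images.
- coder: Date coder, a white machine 270 (x) by 320 mm (y), fixed. Origin: centre of underside; x points from its front (robot side) to its back, y to its left, z up. Deck 110 mm high; console along the back (x 86 to 135) 150 mm high; low steel tongue 31 mm out of the front. Deck, right half: roll spindle, fixed take-up spindle (x -30, y -122, 44 mm thick, 166 high), two guide rollers (x -117, y -50 and -135, 151 high).
- spindle_top (a point): Tip of the upright spindle that carries the roll, 170 mm above the table, at x -30, y -40 mm of the coder. Spindle 21 mm thick; the shoulder under the roll is 14 mm above the deck, so the roll must rise 46 mm to be free.
- ribbon_roll: Ribbon roll on the coder's inner spindle: black wound ring, outside diameter 62 mm, bore 27 mm, 35 mm high, about 90 g. Origin: centre of its underside; z along its axis. It overhangs the closed cover's edge by 11 mm, 8 mm above it, and so blocks it. Most finger room is in front of and behind it (coder's x).
- cover (a joint): Angle of the service cover: 0 closed flat on the deck, 1.57 upright, stop at 1.8 (leaning back). The hinge is stiff: the cover stays at whatever angle it is left; about 3 N at the handle moves it.
- cover_hinge (a point): Middle of the cover's hinge line, along the coder's y, 1.5 mm above the deck (x 20, y 45 mm of the coder). The cover is a grey plate on the left half of the deck, 124 mm from hinge to front edge, 130 mm wide, 4 mm thick; its front edge (robot side) swings up and back.
- cover_handle (a point): Middle of the straight part of the cover's bow handle: a round steel bar 8 mm thick and 60 mm long parallel to the hinge, 28 mm above the cover plate and 112 mm in front of the hinge line (closed). The point moves with the cover.
- type_holder: Type holder, a steel insert 74 mm high upright in the well's slot. Origin: centre of the lower edge; z up. Blade 10 (x) by 56 mm (y), 40 high, 2 mm play in the slot; flange 26 by 72 mm, 4 thick, resting on the well's floor; on it a flat pull tab 10 mm thick (x), 36 wide (y), 30 high, its top 3 mm below the deck. Grip the tab across its thickness. Free after rising 40 mm. About 200 g.
- tray: Shallow open steel tray, fixed, 200 mm (x) by 170 mm (y) outside, 30 mm high, walls and floor 3 mm, empty. Origin: centre of its underside. It stands on the left or the right of the coder; the balance, of like size, is on the other side.
- balance: Grey bench balance with a square steel pan on top, 200 by 170 mm, pan top 52 mm above the table, fixed; origin centre of underside. A spare roll lies on it. Not used.
- spare_roll: A second roll like the ribbon roll, lying flat on the balance's pan. Not used: leave it. Origin: centre of its underside.
- jar_a: Glass jar with a white lid, diameter 60 mm, 75 mm high, on the table at the left. Leave it. Origin: centre of underside.
- jar_b: Glass jar like it, on the table at the right. Leave it. Origin: centre of underside.
- well_floor (a point): Centre of the open well under the cover, at its floor, 37 mm below the deck; here is the type holder's slot. The well is 100 mm long (coder's x) and 104 mm wide (y), with upright walls up to the deck. Axes as the coder's.
Not all that is in view belongs to the job. What is shaped like the ribbon_roll but turquoise is not meant.

How it is judged:
By the outcome, as a careful person would: the job done as asked, in the order asked, and still so for the second after the job is handed in, while the arm keeps its last pose, push and grip.
It also fails if it takes over 67 s, if anything falls off the work surface, if the arm or the gripper's body presses on something with over 40 N, if the wrist force passes 120 N, or if a joint passes its speed limit or range.

## Working session

There is one attempt and no reset: what is moved stays moved. The work goes in short steps, Python scripts to look and compute and a tool call to move; the robot and the scene stay as the last step left them, time stands still between calls to the robot, and variables do not carry over. Pictures are saved under pics/ and viewed, and the job is handed in when it is done.

Besides the shell and the picture viewer there is one more tool, called after ">>>" as a command line: name --argument value ..., lists and objects as JSON in quotes. step_arm: Moves the arm, as the interface text tells. Its arguments: {"type":"object","properties":{"increments":{"type":"array","items":{"type":"array"}},"force":{"type":"number"}},"required":["increments"]}

```bash
mkdir -p pics; cat > h.py <<'E'
from plant import r
import numpy as np, cv2
from scipy.spatial.transform import Rotation as R
def snap(n,f):
    c=r.capture(n); cv2.imwrite('pics/'+f,c['color'][:,:,::-1]); return c
E
python3 - <<'E'
from h import *
import pickle
print(r.get_state(), r.grip_depth)
d={}
for n in ['side','top','wrist']:
    d[n]=snap(n,n+'0.png'); print({k:v for k,v in d[n].items() if k!='color'})
pickle.dump(d,open('c0.pkl','wb'))
E
```

```text
{'time_s': 0.0, 'joints': array([-5.19616446e+01,  2.05921409e+01,  6.34582922e-01, -1.97817236e-02,
       -7.01368133e+01, -1.65058428e+01]), 'qd': array([ 0.06869592,  0.01899108, -0.09709678, -0.13337385,  0.03429997,
       -0.06281184]), 'joint_torque': array([-1.57075365e-04, -5.82728863e+01,  2.93060786e+01,  6.99712381e+00,
        7.12120032e-03, -1.60877821e-04]), 'tcp_pos': array([ 0.24752727, -0.62745264,  0.22562194]), 'eef_rot': array([ 1.79904234e+02, -8.98489237e-03, -1.58474217e+02]), 'contact_force': array([-0.10286577,  0.69159665,  0.08402548]), 'moment': array([-0.00843208,  0.01296274, -0.00078003]), 'gripper_width': 0.08761292667715581} 0.0188
{'intrinsics': array([[593.60771859,   0.        , 324.88447357],
       [  0.        , 593.60771859, 242.65126537],
       [  0.        ,   0.        ,   1.        ]]), 'k1': 0.06288358965223914, 'rvec': array([ 0.35873208, -2.6152636 ,  1.44271272]), 'tvec': array([0.50649308, 0.18573033, 1.26930734])}
{'intrinsics': array([[537.2332079 ,   0.        , 314.96888155],
       [  0.        , 537.2332079 , 245.23166957],
       [  0.        ,   0.        ,   1.        ]]), 'k1': 0.0039405505119318686, 'rvec': array([ 2.16129924, -2.17302953,  0.08878589]), 'tvec': array([0.01323125, 0.52946261, 1.24435721])}
{'intrinsics': array([[336.12360126,   0.        , 321.56635218],
       [  0.        , 336.12360126, 239.79119399],
       [  0.        ,   0.        ,   1.        ]]), 'k1': 0.007503307340277533, 'T_tool_cam': array([[-2.81030864e-04, -9.59025828e-01, -2.83318516e-01,
         7.49338881e-02],
       [ 9.99999955e-01, -2.99458582e-04,  2.17340639e-05,
         1.10347051e-03],
       [-1.05685690e-04, -2.83318498e-01,  9.59025869e-01,
        -1.58060448e-01],
       [ 0.00000000e+00,  0.00000000e+00,  0.00000000e+00,
         1.00000000e+00]])}
```

View pics/side0.png

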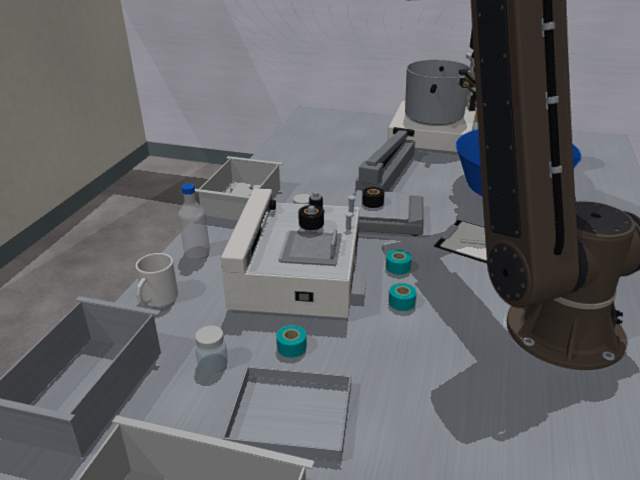

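View pics/top0.png

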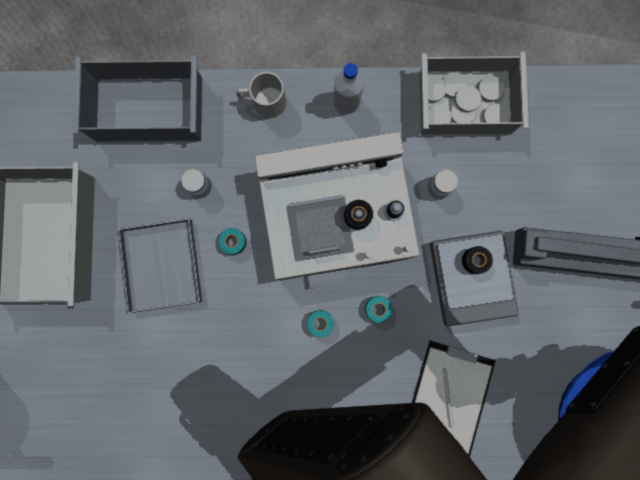

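View pics/wrist0.png

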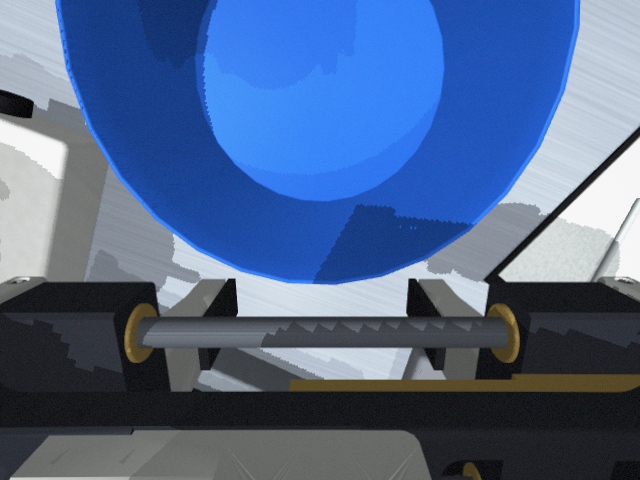

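The top view shows the coder at about (337,213), slightly turned, with the tray left (160,265), the balance right (475,280), and the black roll at (358,214). The side view shows the same, with the roll at (311,216). I'll enlarge both.

```bash
python3 - <<'E'
import cv2
t=cv2.imread('pics/top0.png'); s=cv2.imread('pics/side0.png')
cv2.imwrite('pics/tz.png',cv2.resize(t[130:300,245:430],None,fx=4,fy=3.5,interpolation=cv2.INTER_CUBIC)[:600,:800])
cv2.imwrite('pics/sz.png',cv2.resize(s[180:320,215:375],None,fx=4,fy=4,interpolation=cv2.INTER_CUBIC))
cv2.imwrite('pics/trz.png',cv2.resize(t[210:320,110:250],None,fx=5,fy=5,interpolation=cv2.INTER_CUBIC))
E
```

```text
(no output)
```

View pics/tz.png

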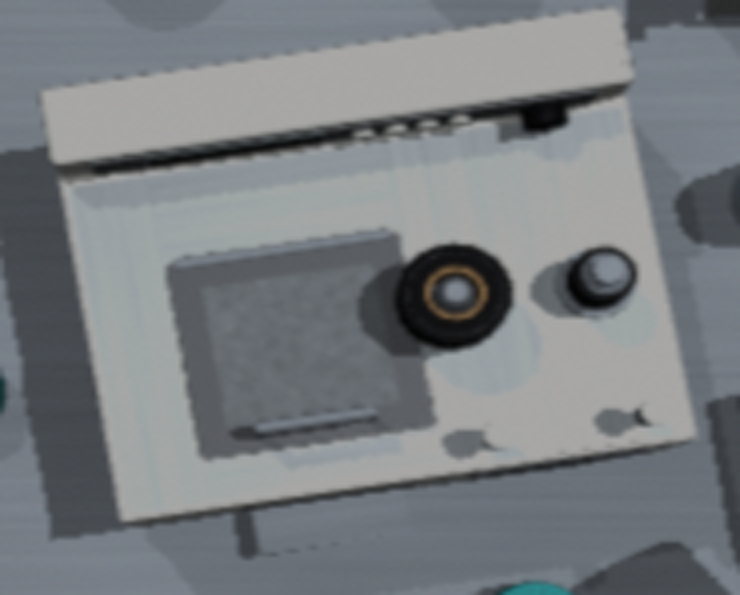

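View pics/sz.png

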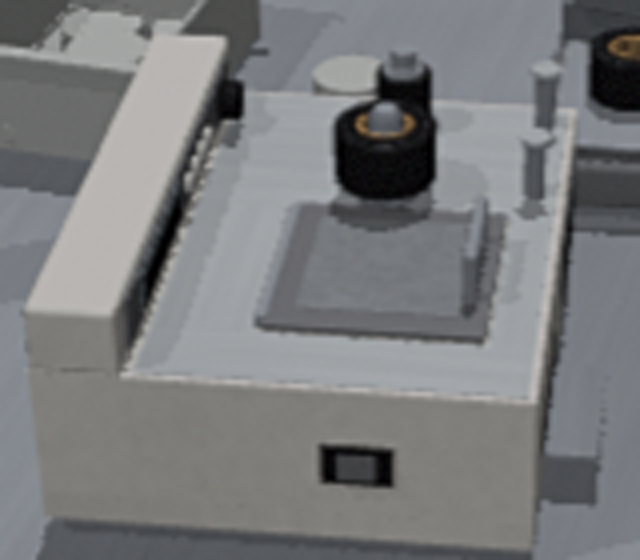

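View pics/trz.png

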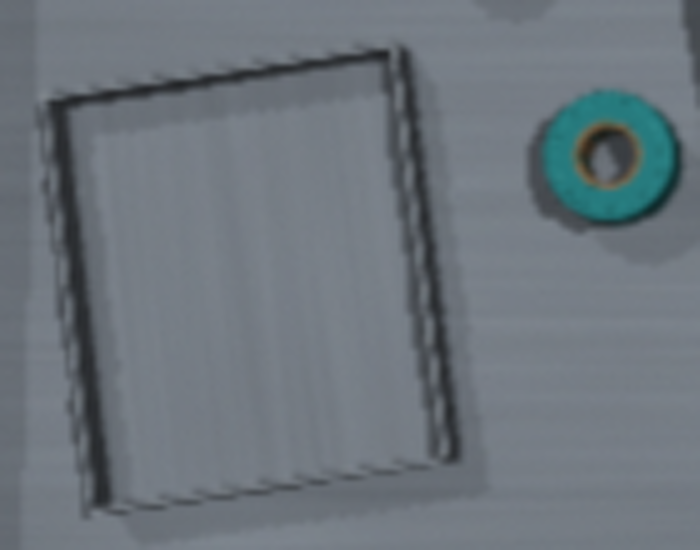

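```bash
cat >> h.py <<'E'
import pickle
def proj(c,P):
    P=np.atleast_2d(P); 
    d=np.array([c['k1'],0,0,0,0.])
    return cv2.projectPoints(P.astype(float),c['rvec'],c['tvec'],c['intrinsics'],d)[0][:,0]
def Tw(p,P):
    P=np.atleast_2d(P); c,s=np.cos(p[2]),np.sin(p[2])
    return np.c_[p[0]+c*P[:,0]-s*P[:,1],p[1]+s*P[:,0]+c*P[:,1],P[:,2]]
def fromcoder(P): 
    return Tw(pickle.load(open('coder.pkl','rb')),P)
def tri(cs,pts):
    from scipy.optimize import least_squares
    f=lambda X: np.concatenate([(proj(c,X)[0]-p) for c,p in zip(cs,pts)])
    s=least_squares(f,[.6,0,.1]); return s.x,s.fun
E
cat > fit.py <<'E'
from h import *
from scipy.optimize import least_squares
d=pickle.load(open('c0.pkl','rb'))
top=[((275.5,278.9),(-.135,.16,.11)),((418.2,255.7),(-.135,-.16,.11)),((255.5,156.3),(.135,.16,.15)),((400,132.9),(.135,-.16,.15)),
((259.5,177.1),(.086,.16,.15)),((403,153.4),(.086,-.16,.15)),((359.3,212.9),(-.03,-.04,.17)),((396.3,206.6),(-.03,-.122,.166)),
((287,205.7),(.02,.11,.1135)),((296.3,261.4),(-.104,.11,.1135)),((354.3,251.4),(-.104,-.02,.1135)),((308.8,252.9),(-.092,.075,.142)),((339.5,248),(-.092,.015,.142))]
side=[((222,258.8),(.135,.16,.15)),((244.5,259.5),(.086,.16,.15)),((272,189.5),(.086,-.16,.15)),((253,189),(.135,-.16,.15)),((349.3,280.5),(-.135,.16,.11)),((359,207.5),(-.135,-.16,.11)),((348.3,317.5),(-.135,.16,0)),((226.8,309.5),(.135,.16,0)),((311.8,206),(-.03,-.04,.17)),((279.5,261.3),(.02,.11,.1135)),((336.3,265),(-.104,.11,.1135)),((341.8,233),(-.104,-.02,.1135)),((332,258),(-.092,.075,.142)),((335,230.8),(-.092,.015,.142)),((316,194),(-.03,-.122,.166))]
def f(p,full=0):
    return np.concatenate([(proj(d[n],Tw(p,[q[1] for q in L]))-[q[0] for q in L]).ravel() for n,L in (('top',top),('side',side))])
s=least_squares(f,[.75,0,.1],loss='soft_l1')
print(s.x,np.degrees(s.x[2])); print(np.round(f(s.x).reshape(-1,2),1).tolist())
pickle.dump(s.x,open('coder.pkl','wb'))
for nm,a,b in [('spindle',(359.3,212.9),(311.8,206)),('deckFL',(275.5,278.9),(349.3,280.5)),('hL',(308.8,252.9),(332,258)),('hR',(339.5,248),(335,230.8)),('conBL',(255.5,156.3),(222,258.8))]:
    print(nm,tri([d['top'],d['side']],[a,b]))
print(fromcoder([[-.03,-.04,.17],[-.092,.045,.142],[-.092,.075,.142],[-.092,.015,.142],[-.135,.16,.11],[.135,.16,.15],[-.042,.045,.107]]))
# tray
tp=[((119,230.6),(.1,.085,.03)),((190,219),(.1,-.085,.03)),((202,302),(-.1,-.085,.03)),((127.6,313),(-.1,.085,.03))]
g=lambda p:(proj(d['top'],Tw(p,[q[1] for q in tp]))-[q[0] for q in tp]).ravel()
s=least_squares(g,[.6,.3,.1]); print('tray',s.x,np.round(s.fun,1))
print(proj(d['side'],Tw(s.x,[q[1] for q in tp])))
E
python3 fit.py
```

```text
[ 0.60544334 -0.03998022  0.1605793 ] 9.200516144986542
[[-0.1, 0.6], [1.1, -0.3], [-1.3, -0.5], [-0.2, -1.4], [-1.8, 0.6], [0.9, -0.1], [-0.3, 0.6], [0.9, 0.8], [-0.5, 0.8], [-0.7, 0.3], [-0.2, 0.5], [1.3, -0.3], [-1.7, -0.0], [-1.8, -2.3], [-1.2, -1.6], [0.2, -1.4], [0.2, -1.8], [-0.2, -0.1], [-0.0, -0.8], [-0.2, 4.0], [-0.2, 3.4], [-0.5, 0.3], [0.2, -0.3], [0.3, -0.4], [0.1, 0.4], [0.7, -13.6], [0.4, -0.5], [-0.3, -2.3]]
spindle (array([ 0.58245517, -0.0850667 ,  0.17062335]), array([ 0.10523338,  0.44602911, -0.50299343, -0.06880528]))
deckFL (array([0.44698172, 0.09610949, 0.10953945]), array([ 0.07972393,  0.40067634, -0.3860076 , -0.03179155]))
hL (array([0.50396606, 0.02286501, 0.10854111]), array([ 0.07405167,  0.34588883, -0.35179788, -0.03692112]))
hR (array([ 0.51327736, -0.04355351,  0.13825525]), array([-0.07449868, -0.34916175,  0.37542767,  0.03903602]))
conBL (array([0.71233755, 0.13714304, 0.14310564]), array([ 0.19503357,  0.64672429, -0.63257588, -0.14837762]))
[[ 0.5822249  -0.08426231  0.17      ]
 [ 0.50743188 -0.01026904  0.142     ]
 [ 0.50263518  0.01934501  0.142     ]
 [ 0.51222859 -0.03988308  0.142     ]
 [ 0.44659773  0.09637619  0.11      ]
 [ 0.71312413  0.13954651  0.15      ]
 [ 0.55678863 -0.00227454  0.107     ]]
tray [0.48258094 0.37608227 0.14775765] [-0.1 -1.  -0.2 -0.3 -1.   0.5  1.3  0.7]
[[223.02764287 436.63254621]
 [247.34433834 364.53759498]
 [351.54811684 373.77968452]
 [342.50438577 448.73897056]]
```

```bash
cat >> h.py <<'E'
def st(): 
    s=r.get_state(); return s
def inc(pos,rot=None,base=None,brot=None):
    """print tool-frame increment to get from base (default measured) to pos/rot (deg rpy)"""
    s=st(); b=np.array(s['tcp_pos'] if base is None else base); Rb=R.from_euler('xyz',s['eef_rot'] if brot is None else brot,degrees=True)
    Rt=Rb if rot is None else R.from_euler('xyz',rot,degrees=True)
    print(np.round(Rb.inv().apply(np.array(pos)-b),4).tolist(), np.round((Rb.inv()*Rt).as_rotvec(),4).tolist())
E
python3 - <<'E'
from h import *
b=[.248,-.628,.227]; br=[180,0,-158.469]
inc([.248,-.628,.30],br,b,br)
inc([.5822,-.0843,.25],[180,0,-80.8],b,br)
E
python3 -c "
import cv2
w=cv2.imread('pics/wrist0.png');cv2.imwrite('pics/wz.png',cv2.resize(w[250:480],(800,300)))"
```

```text
[0.0, 0.0, -0.073] [0.0, 0.0, 0.0]
[-0.5104, 0.3831, -0.023] [-0.0, 0.0, -1.3556]
```

View pics/wz.png

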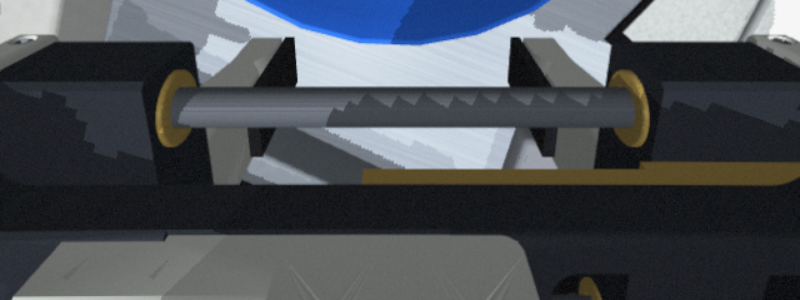

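The body is confirmed to be long along the jaw direction. The enlarged wrist view shows the fingers, and the black body spans the full width at row 190. Moving to above the roll.

>>> step_arm --increments '[[[0,0,-0.05],[0,0,0],0],[[0,0,-0.073],[0,0,0],0],[[-0.51,0.383,-0.073],[0,0,-1.3556],0],[[-0.51,0.383,-0.073],[0,0,-1.3556],0],[[-0.51,0.383,-0.073],[0,0,-1.3556],0],[[-0.51,0.383,-0.073],[0,0,-1.3556],0],[[-0.51,0.383,-0.073],[0,0,-1.3556],0],[[-0.51,0.383,-0.073],[0,0,-1.3556],0],[[-0.51,0.383,-0.073],[0,0,-1.3556],0],[[-0.51,0.383,-0.073],[0,0,-1.3556],0]]'

```text
time_s: 1.15
tcp_pos: [0.4576, -0.2851, 0.2996]
eef_rot: [-180.0, 0.0, -89.4]
contact_force: [1.5, -0.6, 0.1]
gripper_width: 0.0874
```

```bash
python3 - <<'E'
from h import *
s=st();print(s['tcp_pos'],s['eef_rot'],s['joints'],s['qd'])
inc([.5822,-.0843,.26],[180,0,-80.8])
E
```

```text
[ 0.45760696 -0.28509517  0.29963636] [-1.79986433e+02  2.65093424e-03 -8.93626511e+01] [-1.10883710e+01  5.34484344e+00 -9.66801852e+00 -5.54229764e-03
 -7.49743929e+01  1.17271558e+01] [54.00261089 -2.04111738 -2.60554769  0.14098645  0.48753872 31.80021837]
[-0.1994, -0.1268, 0.0397] [-0.0002, 0.0, -0.1494]
```

>>> step_arm --increments '[[[-0.19,-0.12,0.02],[0,0,-0.12],0],[[-0.19,-0.12,0.03],[0,0,-0.12],0],[[-0.19,-0.12,0.04],[0,0,-0.12],0],[[-0.19,-0.12,0.04],[0,0,-0.12],0],[[-0.19,-0.12,0.04],[0,0,-0.12],0],[[-0.19,-0.12,0.04],[0,0,-0.12],0],[[-0.19,-0.12,0.04],[0,0,-0.12],0]]'

```text
time_s: 1.85
tcp_pos: [0.5761, -0.0958, 0.259]
eef_rot: [179.9, -0.0, -82.8]
contact_force: [-0.2, -0.9, 0.5]
gripper_width: 0.0874
```

```bash
python3 - <<'E'
from h import *
s=st();print(s['tcp_pos'],s['eef_rot'],s['joints'],s['qd'],s['contact_force'])
inc([.5822,-.0843,.26],[180,0,-80.8])
c=snap('wrist','w1.png');snap('side','s1.png');pickle.dump((c,s),open('w1.pkl','wb'))
E
```

```text
[ 0.57608401 -0.09582644  0.25895734] [ 1.79921646e+02 -3.15287106e-03 -8.27500684e+01] [ 9.72886623e+00  1.09527406e+01 -8.24464649e+00 -2.53009188e-04
 -7.08810299e+01 -2.47885376e+00] [-1.58062778 -1.21658276  0.05011005  0.14943202 -0.11970511  0.18982474] [-0.24847572 -0.88876839  0.51330156]
[-0.0107, -0.0075, -0.0011] [0.0014, -0.0, -0.034]
```

View pics/w1.png

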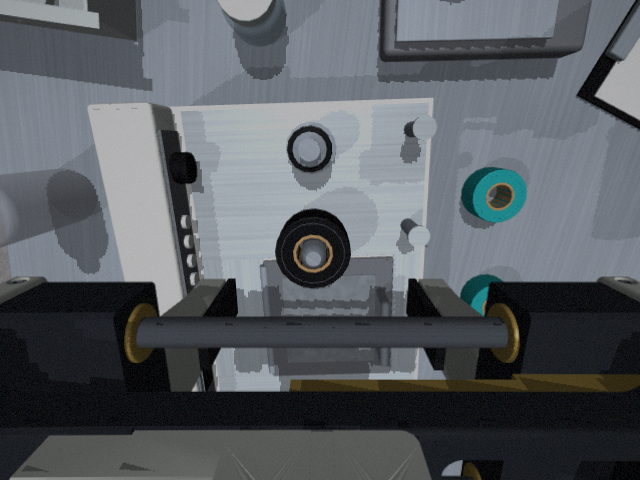

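View pics/s1.png

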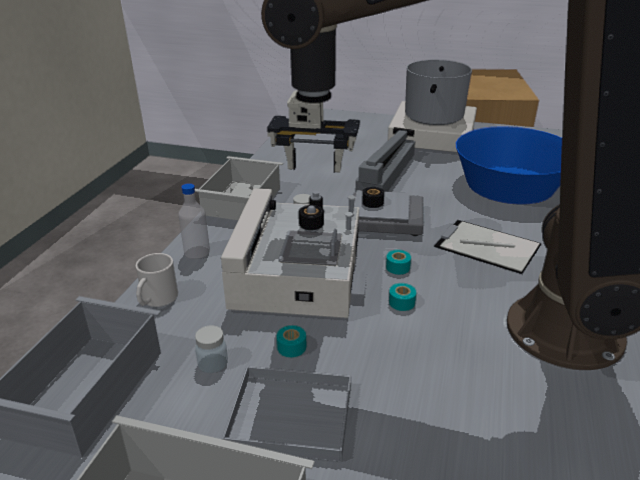

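The wrist view shows the roll at (313,248) with its spindle tip at about (313,257). I'll check that against the fit.

```bash
cat >> h.py <<'E'
def wcam(c,s):
    """wrist capture -> with rvec,tvec"""
    T=np.eye(4);T[:3,:3]=R.from_euler('xyz',s['eef_rot'],degrees=True).as_matrix();T[:3,3]=s['tcp_pos']
    M=np.linalg.inv(T@c['T_tool_cam']); c=dict(c); c['rvec']=cv2.Rodrigues(M[:3,:3])[0].ravel(); c['tvec']=M[:3,3]; return c
E
python3 - <<'E'
from h import *
c,s=pickle.load(open('w1.pkl','rb')); w=wcam(c,s); d=pickle.load(open('c0.pkl','rb'))
print(proj(w,fromcoder([[-.03,-.04,.17],[-.03,-.04,.159],[-.03,-.122,.166],[-.135,-.16,.11],[.135,-.16,.15]])))
print(tri([w,d['top'],d['side']],[(313,257),(359.3,212.9),(311.8,206)]))
im=c['color'][:,:,::-1]; cv2.imwrite('pics/w1z.png',cv2.resize(im[190:310,250:380],None,fx=5,fy=5,interpolation=cv2.INTER_CUBIC))
E
```

```text
[[313.4443302  255.62696446]
 [313.7459481  251.16022594]
 [308.86930485 146.01422113]
 [433.65570236  93.59286738]
 [ 82.56499877  99.53934634]]
(array([ 0.58240835, -0.08389453,  0.1718508 ]), array([ 0.09848224, -0.16728044, -0.41298343,  0.38224548, -0.63678315,
       -0.2969319 ]))
```

View pics/w1z.png

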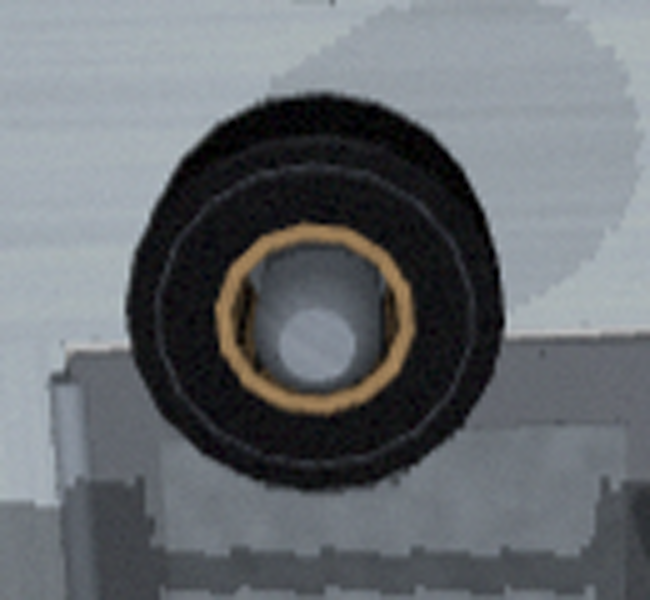

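```bash
python3 - <<'E'
from h import *
inc([.5824,-.0838,.26],[180,0,-80.8]);inc([.5824,-.0838,.128],[180,0,-80.8])
E
```

```text
[-0.0123, -0.0082, -0.0003] [0.0, -0.0001, -0.0359]
[-0.0123, -0.0082, 0.1317] [0.0, -0.0001, -0.0359]
```

>>> step_arm --increments '[[[-0.0123,-0.0082,0],[0,0,-0.034],0],[[-0.0123,-0.0082,0.03],[0,0,-0.034],0],[[-0.0123,-0.0082,0.065],[0,0,-0.034],0],[[-0.0123,-0.0082,0.1],[0,0,-0.034],0],[[-0.0123,-0.0082,0.12],[0,0,-0.034],0],[[-0.0123,-0.0082,0.131],[0,0,-0.034],0],[[-0.0123,-0.0082,0.131],[0,0,-0.034],0],[[-0.0123,-0.0082,0.131],[0,0,-0.034],0]]'

```text
time_s: 2.75
tcp_pos: [0.5835, -0.0834, 0.1297]
eef_rot: [-179.9, -0.0, -80.9]
contact_force: [0.2, 0.9, -0.1]
gripper_width: 0.0881
```

```bash
python3 - <<'E'
from h import *
s=st();print(s['tcp_pos'],s['eef_rot'],s['contact_force'])
snap('wrist','w2.png');snap('side','s2.png')
E
python3 -c "
import cv2
w=cv2.imread('pics/s2.png');cv2.imwrite('pics/s2z.png',cv2.resize(w[100:320,215:415],None,fx=2.7,fy=2.7))"
```

```text
[ 0.58352707 -0.08341841  0.12972798] [-1.79913594e+02 -2.13405266e-02 -8.08795025e+01] [ 0.23809264  0.88096784 -0.10478371]
```

View pics/w2.png

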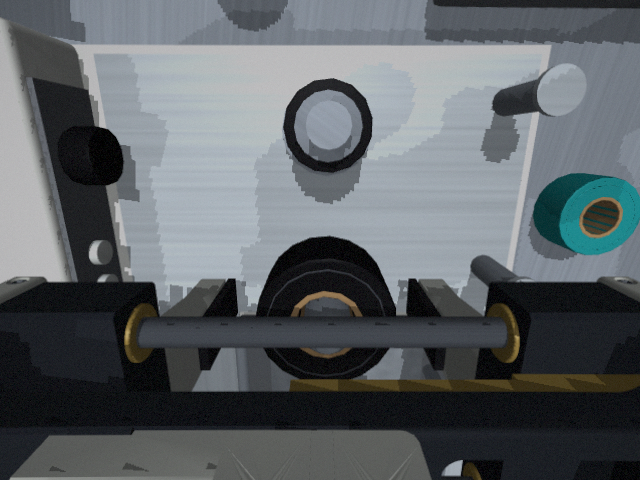

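View pics/s2z.png

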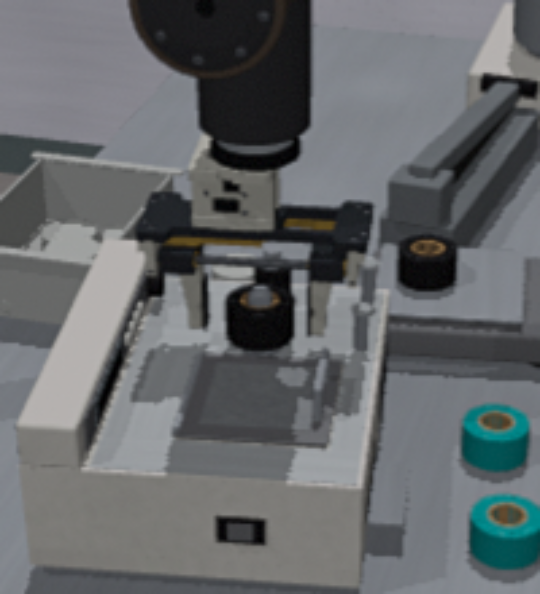

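The fingers straddle the roll: wrist view roll at (328,320), pads at 236 and 407. Closing.

>>> step_arm --increments '[[[0,0,0],[0,0,0],0.2],[[0,0,0],[0,0,0],0.4],[[0,0,0],[0,0,0],0.6],[[0,0,0],[0,0,0],0.6],[[0,0,0],[0,0,0],0.6],[[0,0,0],[0,0,0],0.6]]' --force 25

```text
time_s: 3.45
tcp_pos: [0.5827, -0.0832, 0.1288]
eef_rot: [180.0, -0.0, -80.9]
contact_force: [-1.2, 0.5, 3.4]
gripper_width: 0.0606
```

>>> step_arm --increments '[[[0,0,-0.01],[0,0,0],0.6],[[0,0,-0.025],[0,0,0],0.6],[[0,0,-0.045],[0,0,0],0.6],[[0,0,-0.065],[0,0,0],0.6],[[0,0,-0.09],[0,0,0],0.6],[[0,0,-0.115],[0,0,0],0.6],[[0,0,-0.13],[0,0,0],0.6],[[0,0,-0.13],[0,0,0],0.6]]'

```text
time_s: 4.25
tcp_pos: [0.5839, -0.0833, 0.2616]
eef_rot: [-179.7, -0.0, -80.9]
contact_force: [0.4, -1.1, -0.9]
gripper_width: 0.0608
```

```bash
python3 - <<'E'
from h import *
s=st();print(s['tcp_pos'],s['eef_rot'],s['contact_force'],s['gripper_width'],s['joints'])
snap('side','s3.png')
inc([.4826,.3761,.26],[180,0,-80.8]); inc([.4826,.3761,.05],[180,0,-80.8])
d=pickle.load(open('c0.pkl','rb'))
print(tri([d['top'],d['side']],[(192,172),(209,334)]))
E
python3 -c "
import cv2
w=cv2.imread('pics/s3.png');cv2.imwrite('pics/s3z.png',cv2.resize(w[60:320,215:415],None,fx=2.3,fy=2.3))"
```

```text
[ 0.5839369  -0.08330425  0.26157996] [-1.79732043e+02 -3.20831459e-02 -8.08776283e+01] [ 0.43924437 -1.10159524 -0.94151447] 0.060756635917532366 [ 1.08840487e+01  1.12180343e+01 -7.58481231e+00  4.26454977e-02
 -7.09303142e+01 -1.77544119e+00]
[-0.4693, 0.0266, -0.0003] [-0.0023, 0.0002, -0.0016]
[-0.4693, 0.027, 0.2097] [-0.0023, 0.0002, -0.0016]
(array([0.68541245, 0.28942084, 0.07317504]), array([ 1.417172  ,  4.71564418, -4.02073548, -0.94893273]))
```

View pics/s3z.png

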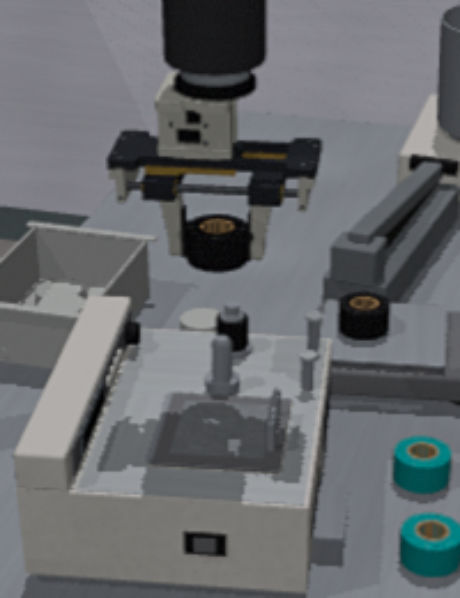

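The roll is up and clear of the spindle. Moving over the tray.

>>> step_arm --increments '[[[-0.03,0.002,0],[0,0,0],0.6],[[-0.075,0.005,0],[0,0,0],0.6],[[-0.12,0.008,0],[0,0,0],0.6],[[-0.165,0.01,0],[0,0,0],0.6],[[-0.21,0.013,0],[0,0,0],0.6],[[-0.255,0.016,0],[0,0,0],0.6],[[-0.3,0.018,0],[0,0,0],0.6],[[-0.345,0.02,0],[0,0,0],0.6],[[-0.39,0.022,0],[0,0,0],0.6],[[-0.43,0.025,0],[0,0,0],0.6]]'

```text
time_s: 5.3
tcp_pos: [0.4887, 0.3391, 0.2572]
eef_rot: [179.9, -0.1, -80.9]
contact_force: [1.2, 0.6, -1.0]
gripper_width: 0.061
```

>>> step_arm --increments '[[[-0.035,0.002,0.01],[0,0,0],0.6],[[-0.04,0.002,0.04],[0,0,0],0.6],[[-0.04,0.002,0.08],[0,0,0],0.6],[[-0.04,0.002,0.12],[0,0,0],0.6],[[-0.04,0.002,0.16],[0,0,0],0.6],[[-0.04,0.002,0.19],[0,0,0],0.6],[[-0.04,0.002,0.21],[0,0,0],0.6],[[-0.04,0.002,0.22],[0,0,0],0.6],[[-0.04,0.002,0.22],[0,0,0],0.6]]'

```text
time_s: 6.2
tcp_pos: [0.4808, 0.3754, 0.0365]
eef_rot: [179.8, -0.2, -80.9]
contact_force: [-0.1, 0.1, -0.1]
gripper_width: 0.0607
```

```bash
python3 - <<'E'
from h import *
s=st();print(s['tcp_pos'],s['eef_rot'],s['contact_force'],s['gripper_width'],s['joints'])
snap('top','t4.png')
s=st();print(s['tcp_pos'])
E
python3 -c "
import cv2
w=cv2.imread('pics/t4.png');cv2.imwrite('pics/t4z.png',cv2.resize(w[130:330,90:370],None,fx=2.7,fy=2.7))"
```

```text
[0.48075739 0.3753793  0.03651295] [ 1.79836534e+02 -1.55561805e-01 -8.09046146e+01] [-0.13648252  0.05069312 -0.07928017] 0.060716194697577885 [ 5.63014705e+01  2.50100452e+01 -2.02662301e+01 -2.01976771e-02
 -4.49489308e+01 -4.71919844e+01]
[0.4814727  0.37621106 0.03802426]
```

View pics/t4z.png

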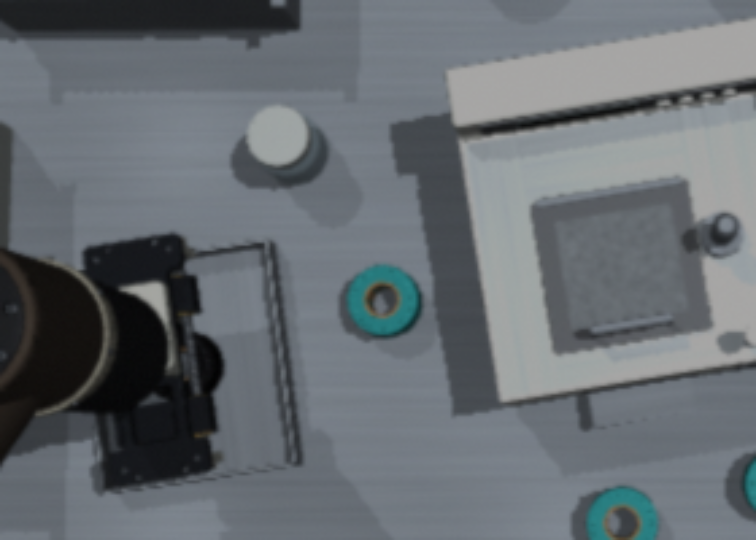

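The gripper is over the tray (top crop roll at about (195,365)). Lowering gently.

>>> step_arm --increments '[[[0,0,0.012],[0,0,0],0.6],[[0,0,0.02],[0,0,0],0.6],[[0,0,0.025],[0,0,0],0.6],[[0,0,0.027],[0,0,0],0.6],[[0,0,0.027],[0,0,0],0.6],[[0,0,0.027],[0,0,0],0.6]]'

```text
time_s: 6.85
tcp_pos: [0.4818, 0.3767, 0.0118]
eef_rot: [-180.0, 0.0, -80.9]
contact_force: [0.5, -0.1, -1.5]
gripper_width: 0.0606
```

```bash
python3 - <<'E'
from h import *
for i in range(3):
    s=st();print(s['tcp_pos'],s['contact_force'])
snap('side','s5.png')
s=st();print(s['tcp_pos'],s['contact_force'])
E
python3 -c "
import cv2
w=cv2.imread('pics/s5.png');cv2.imwrite('pics/s5z.png',cv2.resize(w[280:480,180:400],None,fx=3,fy=3))"
```

```text
[0.48180382 0.37671552 0.01180433] [ 0.50555917 -0.12161309 -1.49110997]
[0.48180382 0.37671552 0.01180433] [ 0.50555917 -0.12161309 -1.49110997]
[0.48180382 0.37671552 0.01180433] [ 0.50555917 -0.12161309 -1.49110997]
[0.48184695 0.37678916 0.01192009] [-0.46978877 -0.23373401 -0.70289436]
```

View pics/s5z.png

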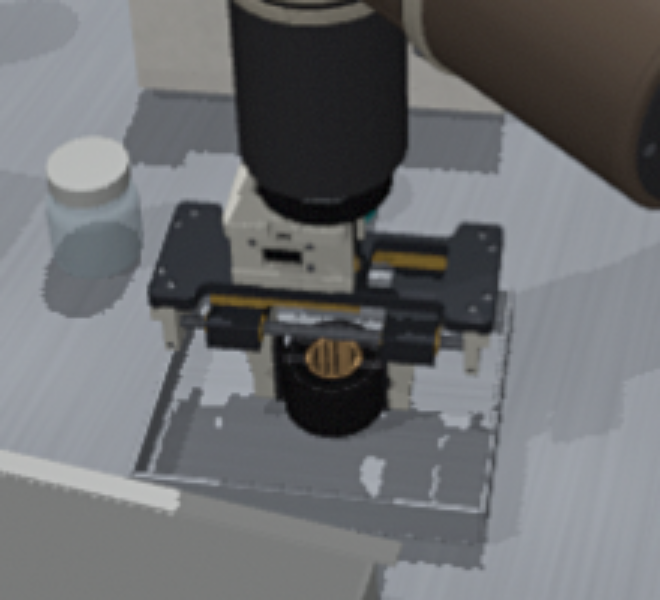

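The roll hovers just above the tray floor. Creeping down until contact.

>>> step_arm --increments '[[[0,0,0.0015],[0,0,0],0.6],[[0,0,0.003],[0,0,0],0.6],[[0,0,0.003],[0,0,0],0.6]]'

```text
time_s: 7.2
tcp_pos: [0.4816, 0.3765, 0.0084]
eef_rot: [180.0, -0.0, -80.9]
contact_force: [0.1, 0.2, -1.0]
gripper_width: 0.0608
```

>>> step_arm --increments '[[[0,0,0.001],[0,0,0],0.6],[[0,0,0.0015],[0,0,0],0.6],[[0,0,0.0015],[0,0,0],0.6]]'

```text
time_s: 7.5
tcp_pos: [0.4817, 0.3766, 0.0078]
eef_rot: [-180.0, 0.0, -80.9]
contact_force: [-1.4, -1.4, 5.8]
gripper_width: 0.0609
```

Contact at 5.8 N. Releasing slowly.

>>> step_arm --increments '[[[0,0,0],[0,0,0],0.27],[[0,0,0],[0,0,0],0.2],[[0,0,0],[0,0,0],0.1],[[0,0,0],[0,0,0],0.1],[[0,0,0],[0,0,0],0.1],[[0,0,-0.02],[0,0,0],0.1],[[0,0,-0.05],[0,0,0],0.1],[[0,0,-0.09],[0,0,0],0.1],[[0,0,-0.14],[0,0,0],0.1],[[0,0,-0.19],[0,0,0],0.1]]'

```text
time_s: 8.5
tcp_pos: [0.4813, 0.3761, 0.1987]
eef_rot: [180.0, -0.0, -80.9]
contact_force: [1.6, 1.6, -0.2]
gripper_width: 0.0787
```

```bash
python3 - <<'E'
from h import *
s=st();print(s['tcp_pos'],s['eef_rot'],s['contact_force'],s['gripper_width'])
c=snap('wrist','w6.png');snap('side','s6.png')
E
python3 -c "
import cv2
w=cv2.imread('pics/s6.png');cv2.imwrite('pics/s6z.png',cv2.resize(w[280:480,180:400],None,fx=3,fy=3))"
```

```text
[0.48134097 0.37610705 0.19866423] [ 1.79967668e+02 -3.81829369e-02 -8.08849923e+01] [ 1.60456695  1.55696279 -0.2304981 ] 0.07866196835366146
```

View pics/s6z.png

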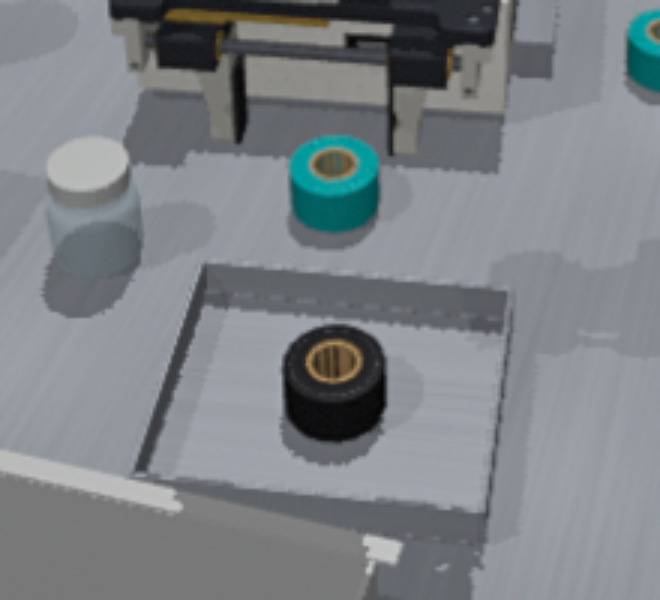

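The roll lies flat in the tray (crop (335,380)). Next, move towards the handle and stop 8 cm to its left so the wrist camera sees it.

```bash
python3 - <<'E'
from h import *
inc([.4945,.069,.26],[180,0,-80.8])
E
```

```text
[0.3075, 0.0391, -0.0573] [-0.0102, 0.0075, -0.0004]
```

>>> step_arm --increments '[[[0.03,0.005,-0.04],[0,0,0],0.1],[[0.08,0.01,-0.057],[0,0,0],0.1],[[0.13,0.017,-0.057],[0,0,0],0.1],[[0.18,0.023,-0.057],[0,0,0],0.1],[[0.22,0.028,-0.057],[0,0,0],0.1],[[0.26,0.033,-0.057],[0,0,0],0.1],[[0.295,0.039,-0.057],[0,0,0],0.1],[[0.307,0.039,-0.057],[0,0,0],0.1],[[0.307,0.039,-0.057],[0,0,0],0.1],[[0.307,0.039,-0.057],[0,0,0],0.1]]'

```text
time_s: 9.6
tcp_pos: [0.492, 0.0675, 0.2541]
eef_rot: [-180.0, 0.0, -80.9]
contact_force: [-0.5, 0.4, -0.1]
gripper_width: 0.0792
```

```bash
python3 - <<'E'
from h import *
s=st();print(s['tcp_pos'],s['eef_rot'],s['contact_force'])
c=snap('wrist','w7.png');pickle.dump((c,s),open('w7.pkl','wb'))
c2=snap('side','s7.png');pickle.dump(c2,open('s7.pkl','wb'))
w=wcam(c,s); print(proj(w,fromcoder([[-.092,.075,.142],[-.092,.015,.142]])))
im=c['color'][:,:,::-1];cv2.imwrite('pics/w7z.png',cv2.resize(im[140:290,200:420],None,fx=3.6,fy=3.6,interpolation=cv2.INTER_CUBIC))
im=c2['color'][:,:,::-1];cv2.imwrite('pics/s7z.png',cv2.resize(im[180:320,215:375],None,fx=4,fy=4,interpolation=cv2.INTER_CUBIC))
E
```

```text
[0.49195267 0.06751695 0.254065  ] [-1.79985405e+02  1.18099948e-02 -8.09284795e+01] [-0.49826728  0.38799815 -0.06015725]
[[319.64164552 174.5092742 ]
 [319.30290729  92.30856794]]
```

View pics/w7z.png

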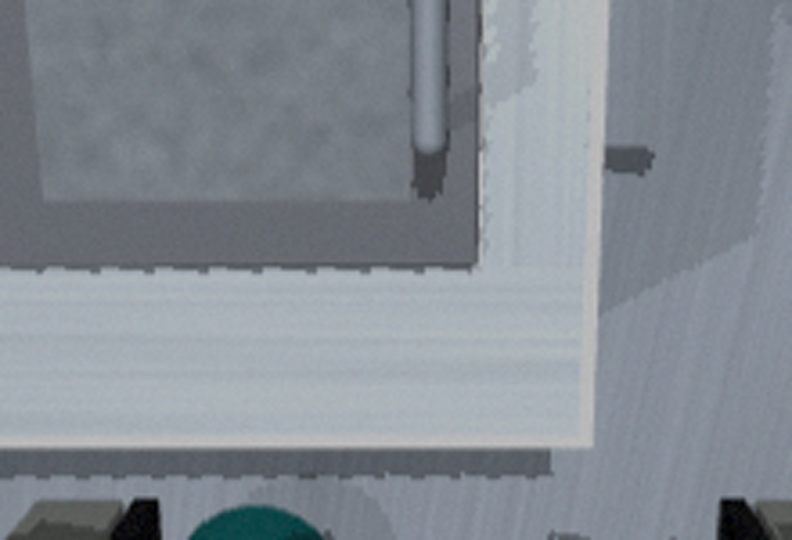

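View pics/s7z.png

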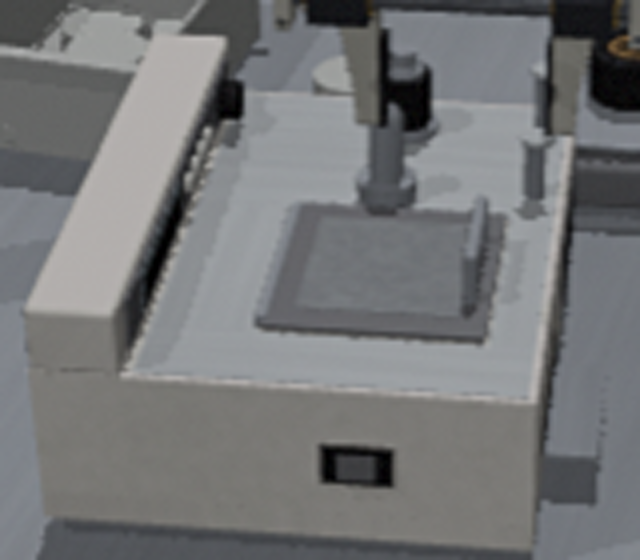

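```bash
python3 - <<'E'
from h import *
c,s=pickle.load(open('w7.pkl','rb')); w=wcam(c,s); d=pickle.load(open('c0.pkl','rb'))
print(proj(d['side'],fromcoder([[-.092,.075,.142],[-.092,.015,.142],[-.092,.075,.13]])))
print(tri([w,d['top'],d['side']],[(319.2,181),(308.8,252.9),(332,242.5)]))
print(tri([d['top'],d['side']],[(339.5,248),(335,230.8)]))
h=fromcoder([[-.092,.045,.142]])[0];print(h)
inc([h[0],h[1],.19],[180,0,-80.8]);inc([h[0],h[1],.129],[180,0,-80.8])
E
```

```text
[[332.72668704 244.40665356]
 [335.42148407 230.29254018]
 [332.69737816 249.03532399]]
(array([0.50227001, 0.02343035, 0.14948486]), array([ 0.02668354, -0.19063241, -0.64961717, -0.38340413,  0.41874273,
       -0.0137116 ]))
(array([ 0.51327736, -0.04355351,  0.13825525]), array([-0.07449868, -0.34916175,  0.37542767,  0.03903602]))
[ 0.50743188 -0.01026904  0.142     ]
[0.0799, -0.0029, 0.0639] [0.0001, 0.0001, -0.0008]
[0.0799, -0.0029, 0.1249] [0.0001, 0.0001, -0.0008]
```

The handle is measured at about (0.507, -0.010), with height from the two views between 0.138 and 0.149, against the expected 0.142. Descending over it.

>>> step_arm --increments '[[[0.03,-0.003,0.005],[0,0,0],0.1],[[0.07,-0.003,0.03],[0,0,0],0.2],[[0.08,-0.003,0.06],[0,0,0],0.4],[[0.08,-0.003,0.09],[0,0,0],0.4],[[0.08,-0.003,0.115],[0,0,0],0.4],[[0.08,-0.003,0.124],[0,0,0],0.4],[[0.08,-0.003,0.124],[0,0,0],0.4],[[0.08,-0.003,0.124],[0,0,0],0.4]]'

```text
time_s: 10.5
tcp_pos: [0.5083, -0.0105, 0.131]
eef_rot: [-179.9, -0.0, -80.8]
contact_force: [1.3, -0.8, 0.9]
gripper_width: 0.0525
```

```bash
python3 - <<'E'
from h import *
s=st();print(s['tcp_pos'],s['eef_rot'],s['contact_force'],s['gripper_width'],s['joints'])
c2=snap('side','s8.png')
im=c2['color'][:,:,::-1];cv2.imwrite('pics/s8z.png',cv2.resize(im[140:310,235:385],None,fx=3.5,fy=3.5,interpolation=cv2.INTER_CUBIC))
E
```

```text
[ 0.50827151 -0.01054572  0.13103077] [-1.79934306e+02 -1.19575123e-02 -8.08172627e+01] [ 1.28984642 -0.78645571  0.86575734] 0.05252568810250708 [ 2.09966460e+01  9.83340061e+00 -2.77215415e+01  3.17556412e-02
 -5.23832078e+01 -1.18332712e+01]
```

View pics/s8z.png

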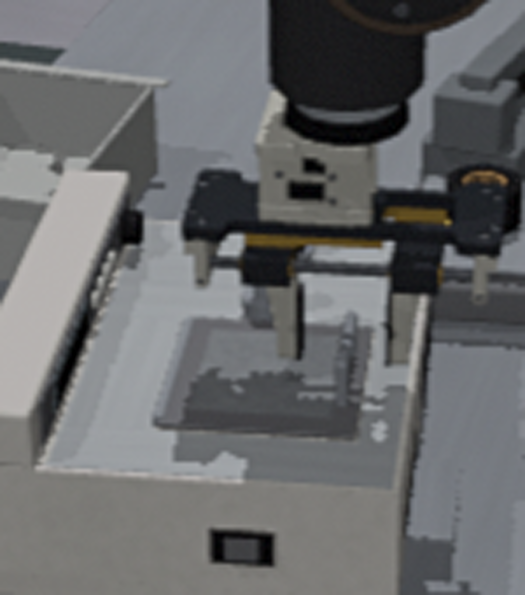

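>>> step_arm --increments '[[[0,0,0.001],[0,0,0],0.6],[[0,0,0.001],[0,0,0],0.8],[[0,0,0.001],[0,0,0],1],[[0,0,0.001],[0,0,0],1],[[0,0,0.001],[0,0,0],1],[[0,0,0.001],[0,0,0],1]]' --force 25

```text
time_s: 11.15
tcp_pos: [0.5074, -0.0113, 0.1291]
eef_rot: [-180.0, 0.0, -80.9]
contact_force: [-0.5, 0.1, -0.2]
gripper_width: 0.0102
```

```bash
cat > arc.py <<'E'
from h import *
import sys
p=pickle.load(open('coder.pkl','rb'))
def pose(th,tau,b=.012):
    th,tau=np.radians(th),np.radians(tau)
    x=.02-.112*np.cos(th)+.0305*np.sin(th); z=.1115+.112*np.sin(th)+.0305*np.cos(th)
    P=np.array([x+b*np.sin(tau),.045,z-b*np.cos(tau)])
    Rc=R.from_euler('z',p[2]); 
    return Tw(p,P)[0],Rc*R.from_euler('y',-tau)*Rc.inv()*R.from_euler('xyz',[180,0,-80.8],degrees=True)
def incs(th0,tau0,L):
    p0,R0=pose(th0,tau0)
    for th,tau in L:
        q,Rq=pose(th,tau); print(th,tau,np.round(R0.inv().apply(q-p0),4).tolist(),np.round((R0.inv()*Rq).as_rotvec(),3).tolist())
if __name__=='__main__':
    s=st();print(s['tcp_pos'],s['eef_rot'],s['contact_force'],s['gripper_width'],pose(0,0)[0])
    incs(0,0,[(4*i,2*i) for i in range(1,11)])
    incs(40,20,[(40+3.5*i,20+1.8*i) for i in range(1,11)])
E
python3 arc.py
```

```text
[ 0.50738073 -0.01130477  0.12910378] [-1.79997683e+02  4.67638243e-04 -8.08948504e+01] [-0.53020985  0.13880166 -0.19114413] 0.010205548915090573 [ 0.50743188 -0.01026904  0.13      ]
4 2 [-0.0, -0.0028, -0.0077] [0.035, -0.0, -0.0]
8 4 [-0.0, -0.0062, -0.0153] [0.07, -0.0, -0.0]
12 6 [-0.0, -0.01, -0.0227] [0.105, -0.0, 0.0]
16 8 [-0.0, -0.0144, -0.0298] [0.14, -0.0, 0.0]
20 10 [-0.0, -0.0193, -0.0366] [0.175, -0.0, -0.0]
24 12 [-0.0, -0.0246, -0.0432] [0.209, -0.0, 0.0]
28 14 [-0.0, -0.0303, -0.0494] [0.244, -0.0, -0.0]
32 16 [-0.0, -0.0365, -0.0552] [0.279, -0.0, -0.0]
36 18 [-0.0, -0.043, -0.0606] [0.314, -0.0, -0.0]
40 20 [-0.0, -0.0499, -0.0656] [0.349, -0.0, -0.0]
43.5 21.8 [-0.0, -0.0073, -0.0016] [0.031, -0.0, 0.0]
47.0 23.6 [-0.0, -0.0147, -0.0028] [0.063, -0.0, 0.0]
50.5 25.4 [-0.0, -0.0221, -0.0036] [0.094, -0.0, 0.0]
54.0 27.2 [-0.0, -0.0295, -0.0039] [0.126, -0.0, 0.0]
57.5 29.0 [-0.0, -0.037, -0.0038] [0.157, -0.0, 0.0]
61.0 30.8 [-0.0, -0.0444, -0.0034] [0.188, -0.0, 0.0]
64.5 32.6 [-0.0, -0.0518, -0.0025] [0.22, -0.0, 0.0]
68.0 34.4 [-0.0, -0.0591, -0.0011] [0.251, -0.0, 0.0]
71.5 36.2 [-0.0, -0.0664, 0.0006] [0.283, -0.0, 0.0]
75.0 38.0 [-0.0, -0.0734, 0.0027] [0.314, -0.0, 0.0]
```

Gripped: width is 10.2 mm on the 8 mm bar, with the reading slightly high. Swinging the first part.

>>> step_arm --increments '[[[0,-0.0028,-0.0077],[0.035,0,0],1],[[0,-0.0062,-0.0153],[0.07,0,0],1],[[0,-0.01,-0.0227],[0.105,0,0],1],[[0,-0.0144,-0.0298],[0.14,0,0],1],[[0,-0.0193,-0.0366],[0.175,0,0],1],[[0,-0.0193,-0.0366],[0.175,0,0],1]]'

```text
time_s: 11.75
tcp_pos: [0.5265, -0.0083, 0.1672]
eef_rot: [-169.8, 0.0, -80.9]
contact_force: [-5.7, -1.1, 4.2]
gripper_width: 0.007
```

```bash
python3 - <<'E'
from arc import *
s=st();print(s['tcp_pos'],s['eef_rot'],s['contact_force'],s['gripper_width'],s['joints'],pose(20,10)[0],pose(20,10)[1].as_euler('xyz',degrees=True))
c2=snap('side','s9.png')
im=c2['color'][:,:,::-1];cv2.imwrite('pics/s9z.png',cv2.resize(im[120:310,225:385],None,fx=3.2,fy=3.2,interpolation=cv2.INTER_CUBIC))
incs(20,10,[(20+4*i,10+2*i) for i in range(1,11)])
E
```

```text
[ 0.52654774 -0.00826029  0.16719651] [-1.69754643e+02  4.32309547e-03 -8.08664266e+01] [-5.67907375 -1.14616647  4.21152391] 0.006968935925796944 [ 22.20831606   3.33440434 -32.14970317   3.28055921 -44.57675368
 -15.21203334] [ 0.52645379 -0.00718799  0.16664919] [-1.70000000e+02  8.96276363e-05 -8.07999922e+01]
24 12 [-0.0, -0.0064, -0.0055] [0.035, -0.0, 0.0]
28 14 [-0.0, -0.0131, -0.0106] [0.07, -0.0, 0.0]
32 16 [-0.0, -0.0202, -0.0153] [0.105, -0.0, -0.0]
36 18 [-0.0, -0.0276, -0.0195] [0.14, -0.0, 0.0]
40 20 [-0.0, -0.0352, -0.0232] [0.175, -0.0, -0.0]
44 22 [-0.0, -0.0431, -0.0264] [0.209, -0.0, 0.0]
48 24 [-0.0, -0.0512, -0.0291] [0.244, -0.0, 0.0]
52 26 [-0.0, -0.0594, -0.0313] [0.279, -0.0, 0.0]
56 28 [-0.0, -0.0678, -0.0329] [0.314, -0.0, 0.0]
60 30 [-0.0, -0.0762, -0.034] [0.349, -0.0, -0.0]
```

View pics/s9z.png

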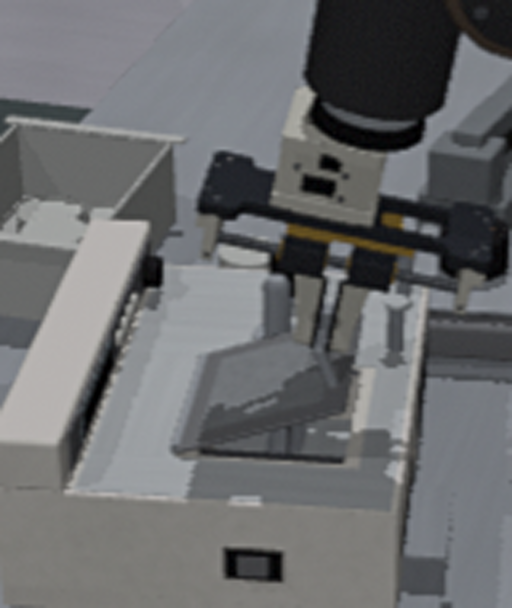

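The cover follows: plate edge lifted at (330,390), handle in the jaws at (325,365). Continuing.

>>> step_arm --increments '[[[0,-0.0064,-0.0055],[0.035,0,0],1],[[0,-0.0131,-0.0106],[0.07,0,0],1],[[0,-0.0202,-0.0153],[0.105,0,0],1],[[0,-0.0276,-0.0195],[0.14,0,0],1],[[0,-0.0352,-0.0232],[0.175,0,0],1],[[0,-0.0431,-0.0264],[0.209,0,0],1],[[0,-0.0512,-0.0291],[0.244,0,0],1],[[0,-0.0594,-0.0313],[0.279,0,0],1],[[0,-0.0594,-0.0313],[0.279,0,0],1]]'

```text
time_s: 12.7
tcp_pos: [0.5792, -0.0001, 0.2073]
eef_rot: [-153.9, -0.0, -80.9]
contact_force: [1.4, -3.9, -2.0]
gripper_width: 0.0072
```

```bash
python3 - <<'E'
from arc import *
s=st();print(s['tcp_pos'],s['eef_rot'],s['contact_force'],s['gripper_width'],s['joints'],pose(52,26)[0])
c2=snap('side','s10.png')
im=c2['color'][:,:,::-1];cv2.imwrite('pics/s10z.png',cv2.resize(im[120:310,225:385],None,fx=3.2,fy=3.2,interpolation=cv2.INTER_CUBIC))
incs(52,26,[(52+3*i,26+1.5*i) for i in range(1,11)])
E
```

```text
[ 5.79178962e-01 -1.17738583e-04  2.07334612e-01] [-1.53900036e+02 -3.39674415e-02 -8.08829202e+01] [ 1.39491567 -3.85692902 -1.95336035] 0.007215492228570653 [ 23.00984695  -1.8373329  -40.35428918  13.66003697 -26.71008117
 -24.75784098] [0.5788419  0.00129752 0.20774935]
55 27.5 [-0.0, -0.0064, 0.0005] [0.026, -0.0, 0.0]
58 29.0 [-0.0, -0.0127, 0.0013] [0.052, -0.0, 0.0]
61 30.5 [-0.0, -0.019, 0.0024] [0.079, -0.0, -0.0]
64 32.0 [-0.0, -0.0252, 0.0038] [0.105, -0.0, 0.0]
67 33.5 [-0.0, -0.0313, 0.0055] [0.131, -0.0, -0.0]
70 35.0 [-0.0, -0.0374, 0.0075] [0.157, -0.0, 0.0]
73 36.5 [-0.0, -0.0433, 0.0098] [0.183, -0.0, 0.0]
76 38.0 [-0.0, -0.0491, 0.0124] [0.209, -0.0, 0.0]
79 39.5 [-0.0, -0.0547, 0.0153] [0.236, -0.0, 0.0]
82 41.0 [-0.0, -0.0602, 0.0184] [0.262, -0.0, 0.0]
```

View pics/s10z.png

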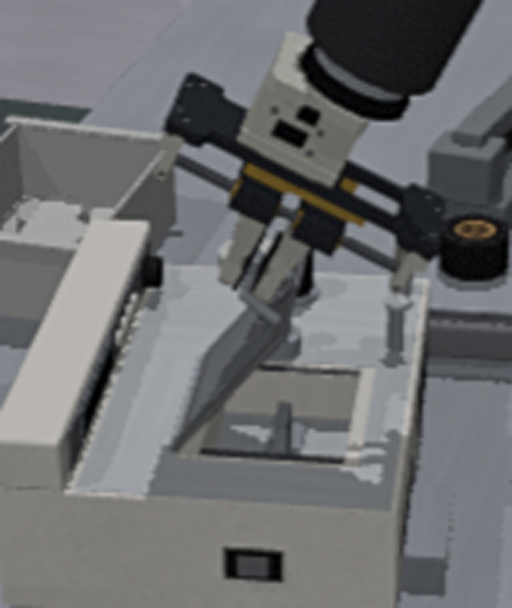

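```bash
python3 - <<'E'
from arc import *
incs(52,26,[(52+4*i,26+.4*i) for i in range(1,8)])
E
```

```text
56 26.4 [-0.0, -0.0082, 0.0007] [0.007, -0.0, 0.0]
60 26.8 [-0.0, -0.0162, 0.002] [0.014, -0.0, -0.0]
64 27.2 [-0.0, -0.0242, 0.0039] [0.021, -0.0, -0.0]
68 27.6 [-0.0, -0.032, 0.0063] [0.028, -0.0, 0.0]
72 28.0 [-0.0, -0.0397, 0.0092] [0.035, -0.0, 0.0]
76 28.4 [-0.0, -0.0471, 0.0127] [0.042, -0.0, -0.0]
80 28.8 [-0.0, -0.0542, 0.0166] [0.049, -0.0, -0.0]
```

>>> step_arm --increments '[[[0,-0.0082,0.0007],[0.007,0,0],1],[[0,-0.0162,0.002],[0.014,0,0],1],[[0,-0.0242,0.0039],[0.021,0,0],1],[[0,-0.032,0.0063],[0.028,0,0],1],[[0,-0.0397,0.0092],[0.035,0,0],1],[[0,-0.0397,0.0092],[0.035,0,0],1]]'

```text
time_s: 13.35
tcp_pos: [0.619, 0.0063, 0.216]
eef_rot: [-152.0, -0.0, -80.9]
contact_force: [0.6, -5.1, -1.7]
gripper_width: 0.0067
```

```bash
python3 - <<'E'
from arc import *
s=st();print(s['tcp_pos'],s['eef_rot'],s['contact_force'],s['gripper_width'],s['joints'],pose(72,28)[0])
c2=snap('side','s11.png')
im=c2['color'][:,:,::-1];cv2.imwrite('pics/s11z.png',cv2.resize(im[120:310,225:385],None,fx=3.2,fy=3.2,interpolation=cv2.INTER_CUBIC))
incs(72,28,[(72+4*i,28+.4*i) for i in range(1,9)])
E
```

```text
[0.61896491 0.00627603 0.21599341] [-1.51999054e+02 -3.34755555e-02 -8.09098006e+01] [ 0.59226586 -5.07633447 -1.73900857] 0.006717273705892769 [ 21.93545054   1.00057184 -37.40140535  14.42717452 -24.89434485
 -24.50361542] [0.61802157 0.0076436  0.21684798]
76 28.4 [-0.0, -0.0073, 0.0037] [0.007, -0.0, -0.0]
80 28.8 [-0.0, -0.0143, 0.0079] [0.014, -0.0, -0.0]
84 29.2 [-0.0, -0.021, 0.0126] [0.021, -0.0, -0.0]
88 29.6 [-0.0, -0.0274, 0.0177] [0.028, -0.0, -0.0]
92 30.0 [-0.0, -0.0333, 0.0233] [0.035, -0.0, -0.0]
96 30.4 [-0.0, -0.0389, 0.0292] [0.042, -0.0, -0.0]
100 30.8 [-0.0, -0.0441, 0.0355] [0.049, -0.0, -0.0]
104 31.2 [-0.0, -0.0488, 0.0422] [0.056, -0.0, -0.0]
```

View pics/s11z.png

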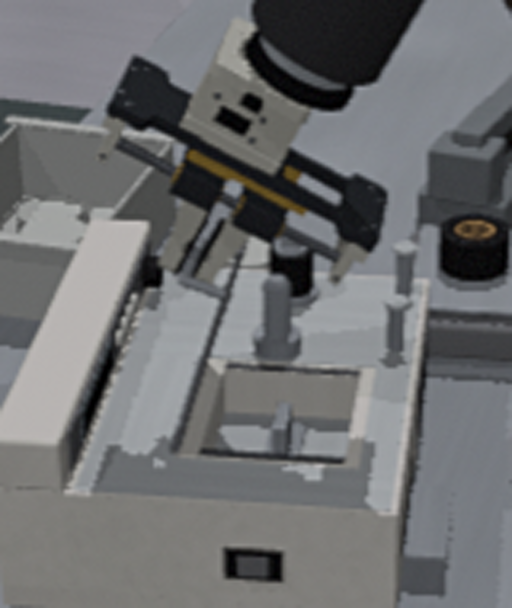

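The cover stands at roughly 70°. I'll release the handle, back out, and push the cover fully open from the inside with closed fingertips.

>>> step_arm --increments '[[[0,0,0],[0,0,0],0.8],[[0,0,0],[0,0,0],0.78],[[0,0,-0.01],[0,0,0],0.78],[[0,0,-0.03],[0,0,0],0.78],[[0,0,-0.06],[0,0,0],0.78],[[0,0,-0.1],[0,0,0],0.8],[[0,0,-0.13],[0,0,0],0.9],[[0,0,-0.13],[0,0,0],1]]'

```text
time_s: 14.2
tcp_pos: [0.5581, -0.0026, 0.3373]
eef_rot: [-151.5, 0.1, -80.8]
contact_force: [-0.0, -0.0, 0.4]
gripper_width: 0.0064
```

```bash
python3 - <<'E'
from arc import *
s=st();print(s['tcp_pos'],s['eef_rot'],s['contact_force'],s['gripper_width'],s['joints'])
c2=snap('side','s12.png')
im=c2['color'][:,:,::-1];cv2.imwrite('pics/s12z.png',cv2.resize(im[80:310,225:425],None,fx=2.6,fy=2.6,interpolation=cv2.INTER_CUBIC))
inc(Tw(p,[-.1,.045,.33])[0],[180,0,-170.8])
inc(Tw(p,[-.1,.045,.20])[0],[180,0,-170.8])
print(Tw(p,[-.1,.045,.20])[0])
E
```

```text
[ 0.55809499 -0.00264257  0.33726152] [-1.51453461e+02  9.48844243e-02 -8.08141455e+01] [-0.04997563 -0.00897325  0.37814843] 0.006435909225012931 [ 24.81736965 -11.31600982 -30.56225484  10.64649556 -43.580783
 -21.60603445]
[-0.0004, 0.0541, -0.024] [-0.3869, 0.3894, 1.5348]
[-0.0002, 0.1159, 0.0904] [-0.3869, 0.3894, 1.5348]
[ 0.49953481 -0.01154816  0.2       ]
```

View pics/s12z.png

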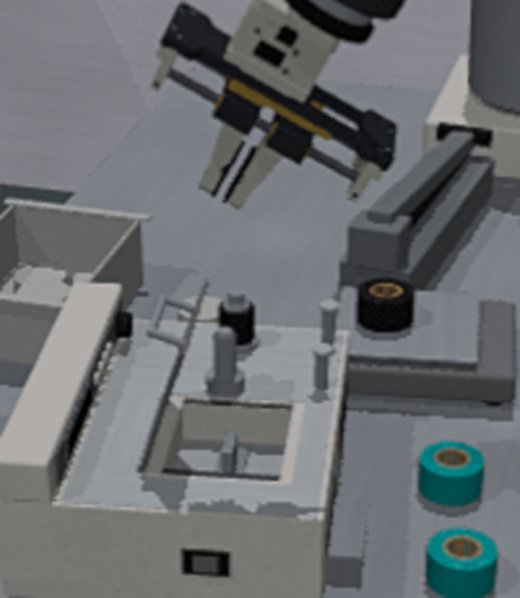

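The cover stays up at about 75°, and the open well with the tab is visible at (232,450). Reorienting to vertical with jaws along y, well above the cover.

>>> step_arm --increments '[[[0,0.054,-0.024],[-0.0387,0.0389,0.1535],1],[[0,0.054,-0.024],[-0.0774,0.0779,0.307],1],[[0,0.054,-0.024],[-0.116,0.117,0.46],1],[[0,0.054,-0.024],[-0.155,0.156,0.614],1],[[0,0.054,-0.024],[-0.193,0.195,0.767],1],[[0,0.054,-0.024],[-0.232,0.234,0.921],1],[[0,0.054,-0.024],[-0.271,0.273,1.074],1],[[0,0.054,-0.024],[-0.31,0.312,1.228],1],[[0,0.054,-0.024],[-0.348,0.35,1.381],1],[[0,0.054,-0.024],[-0.3869,0.3894,1.5348],1]]'

```text
time_s: 15.25
tcp_pos: [0.4995, -0.012, 0.3259]
eef_rot: [-178.0, 1.3, -163.5]
contact_force: [-0.1, 0.4, 0.1]
gripper_width: 0.0006
```

>>> step_arm --increments '[[[0,0,0],[0,0,0],1],[[0,0,0],[0,0,0],1],[[0,0,0],[0,0,0],1]]'

```text
time_s: 15.55
tcp_pos: [0.4991, -0.0126, 0.3262]
eef_rot: [-177.9, 1.4, -163.0]
contact_force: [0.1, 0.6, 0.3]
gripper_width: 0.0001
```

```bash
python3 - <<'E'
from arc import *
s=st();print(s['tcp_pos'],s['eef_rot'],s['contact_force'],s['gripper_width'],s['joints'])
c=snap('wrist','w13.png');pickle.dump((c,s),open('w13.pkl','wb'))
inc(Tw(p,[-.1,.045,.33])[0],[180,0,-170.8])
inc(Tw(p,[-.1,.045,.20])[0],[180,0,-170.8])
E
```

```text
[ 0.49913588 -0.01257475  0.32622347] [-177.86123179    1.43883312 -163.01187573] [0.06066594 0.57758923 0.26343726] 0.00014875043543323082 [ 23.00770769  -0.66254234 -13.64378991   2.34943536 -75.82363987
 -96.59815214]
[-0.0008, 0.0007, -0.0035] [-0.0355, 0.028, 0.1352]
[0.0025, 0.0055, 0.1263] [-0.0355, 0.028, 0.1352]
```

View pics/w13.png

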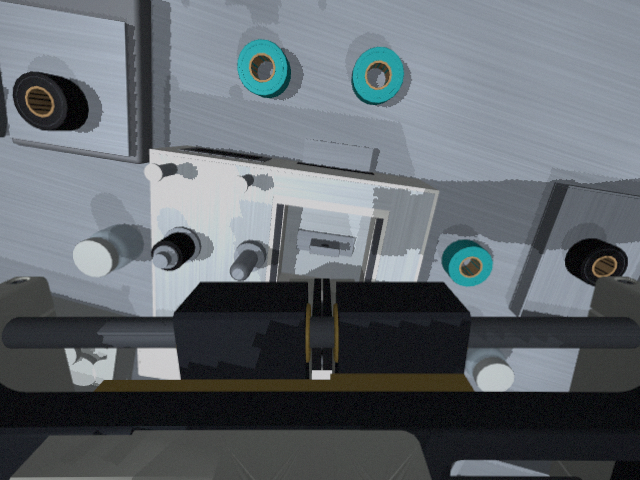

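The cover and well are as expected; the tab is visible at (325,243). Correcting the tilt, lowering to z 0.20, then pushing.

>>> step_arm --increments '[[[0,0,0],[-0.0355,0.028,0.1352],1],[[0.001,0.002,0.04],[-0.0355,0.028,0.1352],1],[[0.002,0.004,0.08],[-0.0355,0.028,0.1352],1],[[0.0025,0.0055,0.12],[-0.0355,0.028,0.1352],1],[[0.0025,0.0055,0.1263],[-0.0355,0.028,0.1352],1],[[0.0025,0.0055,0.1263],[-0.0355,0.028,0.1352],1]]'

```text
time_s: 16.2
tcp_pos: [0.4995, -0.0116, 0.2002]
eef_rot: [-180.0, -0.1, -170.9]
contact_force: [0.3, 0.2, 0.6]
gripper_width: 0.0002
```

```bash
python3 - <<'E'
from arc import *
s=st();print(s['tcp_pos'],s['eef_rot'],s['contact_force'],s['gripper_width'],s['joints'])
for x in (-.05,0,.026): inc(Tw(p,[x,.045,.20])[0],[180,0,-170.8])
E
```

```text
[ 0.49950743 -0.01161857  0.20018439] [-1.79974662e+02 -1.00368946e-01 -1.70855224e+02] [0.34726166 0.15928813 0.63051424] 0.00022652494183373324 [ 2.12444811e+01  5.13376550e+00 -2.31644258e+01  4.23953520e-03
 -6.18052592e+01 -1.02101689e+02]
[-0.05, 0.0001, 0.0001] [-0.0004, -0.0018, -0.001]
[-0.1, 0.0002, 0.0] [-0.0004, -0.0018, -0.001]
[-0.126, 0.0002, -0.0] [-0.0004, -0.0018, -0.001]
```

>>> step_arm --increments '[[[-0.02,0,0],[0,0,0],1],[[-0.04,0,0],[0,0,0],1],[[-0.055,0,0],[0,0,0],1],[[-0.065,0,0],[0,0,0],1],[[-0.075,0,0],[0,0,0],1],[[-0.085,0,0],[0,0,0],1],[[-0.095,0,0],[0,0,0],1],[[-0.102,0,0],[0,0,0],1],[[-0.108,0,0],[0,0,0],1],[[-0.112,0,0],[0,0,0],1]]'

```text
time_s: 17.2
tcp_pos: [0.6108, 0.0062, 0.1999]
eef_rot: [180.0, -0.1, -170.9]
contact_force: [-2.6, -0.3, 0.7]
gripper_width: 0.0006
```

```bash
python3 - <<'E'
from arc import *
s=st();print(s['tcp_pos'],s['eef_rot'],s['contact_force'],s['gripper_width'],s['joints'])
c2=snap('side','s14.png')
im=c2['color'][:,:,::-1];cv2.imwrite('pics/s14z.png',cv2.resize(im[80:310,225:425],None,fx=2.6,fy=2.6,interpolation=cv2.INTER_CUBIC))
E
```

```text
[0.61083822 0.00616072 0.19990884] [ 1.79975062e+02 -5.33346138e-02 -1.70944754e+02] [-2.55484506 -0.28012935  0.74531145] 0.0006139041641748252 [ 1.88550853e+01  1.56423502e+01 -9.92225225e+00 -3.72893927e-02
 -6.44837140e+01 -9.97837735e+01]
```

View pics/s14z.png

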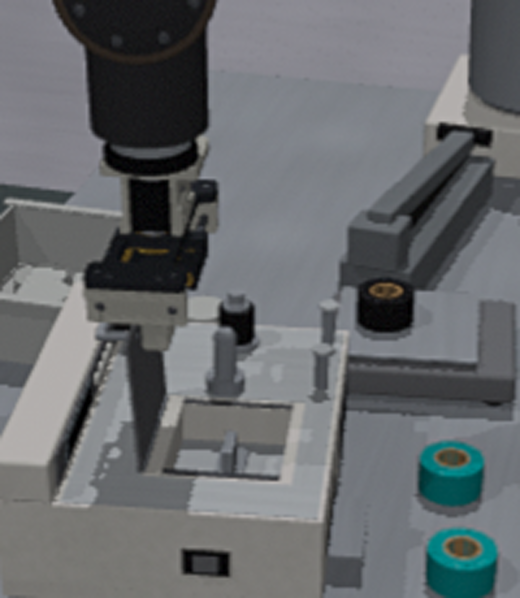

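The cover is upright. Pushing a little further.

>>> step_arm --increments '[[[-0.004,0,0],[0,0,0],1],[[-0.008,0,0],[0,0,0],1],[[-0.012,0,0],[0,0,0],1],[[-0.012,0,0],[0,0,0],1]]'

```text
time_s: 17.65
tcp_pos: [0.6229, 0.0081, 0.1998]
eef_rot: [180.0, -0.0, -170.9]
contact_force: [-1.3, -0.1, -0.5]
gripper_width: 0.0007
```

>>> step_arm --increments '[[[0.02,0,0],[0,0,0],1],[[0.05,0,0],[0,0,0],0.9],[[0.08,0,0],[0,0,0],0.7],[[0.1,0,0],[0,0,0],0.5],[[0.1,0,-0.03],[0,0,0],0.5],[[0.1,0,-0.05],[0,0,0],0.5],[[0.1,0,-0.05],[0,0,0],0.5],[[0.1,0,-0.05],[0,0,0],0.5]]'

```text
time_s: 18.45
tcp_pos: [0.5243, -0.0074, 0.2509]
eef_rot: [179.9, 0.1, -170.9]
contact_force: [0.7, 0.4, 0.5]
gripper_width: 0.0433
```

```bash
python3 - <<'E'
from arc import *
s=st();print(s['tcp_pos'],s['eef_rot'],s['contact_force'],s['gripper_width'],s['joints'])
c=snap('wrist','w15.png');pickle.dump((c,s),open('w15.pkl','wb'))
c2=snap('side','s15.png');pickle.dump(c2,open('s15.pkl','wb'));c3=snap('top','t15.png');pickle.dump(c3,open('t15.pkl','wb'))
im=c2['color'][:,:,::-1];cv2.imwrite('pics/s15z.png',cv2.resize(im[140:310,225:375],None,fx=4,fy=3.5,interpolation=cv2.INTER_CUBIC))
im=c3['color'][:,:,::-1];cv2.imwrite('pics/t15z.png',cv2.resize(im[130:300,245:430],None,fx=4,fy=3.5,interpolation=cv2.INTER_CUBIC))
E
```

```text
[ 0.52432323 -0.00741849  0.25085361] [ 1.79938788e+02  1.33292698e-01 -1.70934227e+02] [0.67416903 0.41313013 0.51037801] 0.043340615016571944 [ 2.06184862e+01  5.28971926e+00 -1.60673032e+01 -3.57659377e-02
 -6.85001302e+01 -1.01539575e+02]
```

View pics/s15z.png

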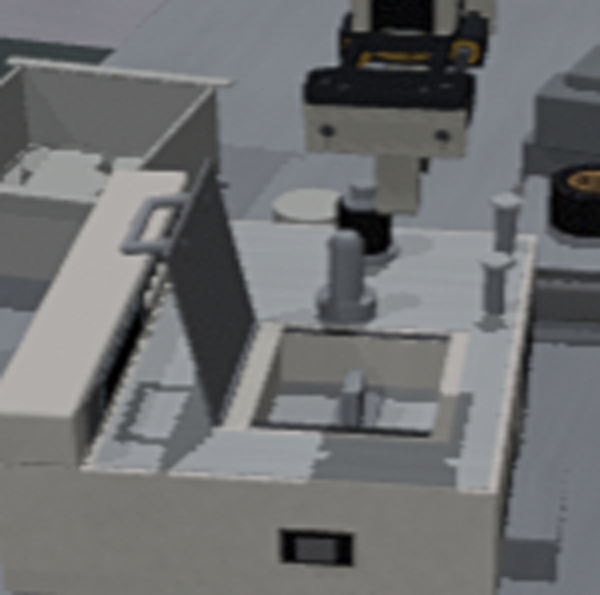

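View pics/t15z.png

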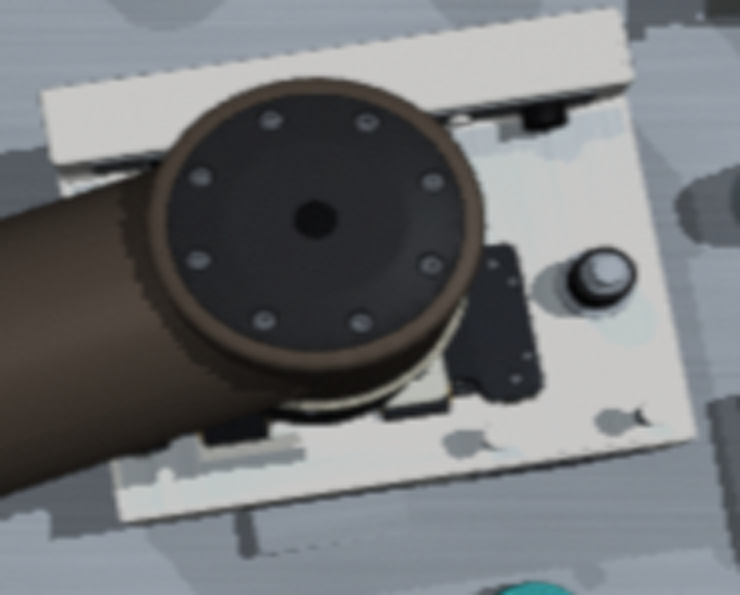

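View pics/w15.png

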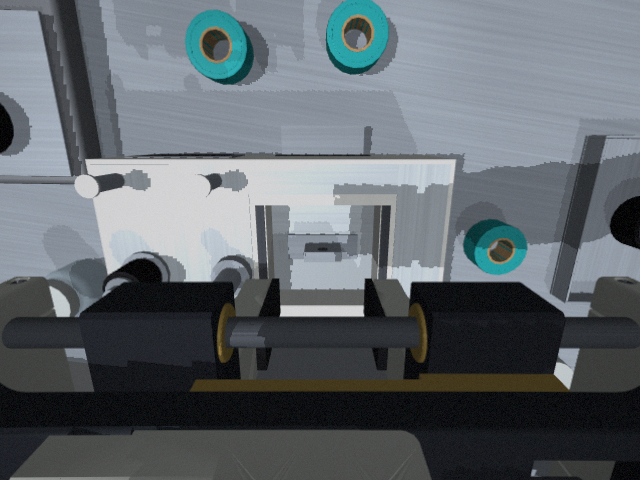

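The cover leans back beyond upright (side crop (225,290)) and holds. Now measuring the tab from the two wrist views and the side view.

```bash
python3 - <<'E'
from arc import *
for n,(y0,y1,x0,x1),f in (('w13',(190,290,265,395),6),('w15',(190,290,240,400),5)):
    c,s=pickle.load(open(n+'.pkl','rb')); im=c['color'][:,:,::-1]
    cv2.imwrite(f'pics/{n}z.png',cv2.resize(im[y0:y1,x0:x1],None,fx=f,fy=f,interpolation=cv2.INTER_CUBIC))
    w=wcam(c,s); print(n,np.round(proj(w,fromcoder([[-.047,.063,.107],[-.047,.027,.107],[-.037,.063,.107],[-.037,.027,.107],[-.092,.097,.11],[-.092,-.007,.11]])),1).tolist())
c=pickle.load(open('s15.pkl','rb'));print(np.round(proj(c,fromcoder([[-.047,.063,.107],[-.047,.027,.107],[-.037,.063,.107],[-.037,.027,.107],[-.092,.097,.11],[-.092,-.007,.11]])),1).tolist())
im=c['color'][:,:,::-1];cv2.imwrite('pics/s15zz.png',cv2.resize(im[225:270,275:345],None,fx=10,fy=10,interpolation=cv2.INTER_CUBIC))
E
```

```text
w13 [[337.2, 250.7], [307.1, 246.5], [335.9, 258.5], [306.1, 254.3], [372.8, 218.8], [281.9, 206.0]]
w15 [[338.8, 253.4], [300.8, 253.5], [338.7, 263.3], [301.1, 263.4], [377.3, 207.1], [261.9, 207.5]]
[[313.1, 253.6], [315.2, 245.0], [308.7, 253.3], [310.8, 244.7], [331.6, 262.2], [336.2, 237.2]]
```

View pics/w13z.png

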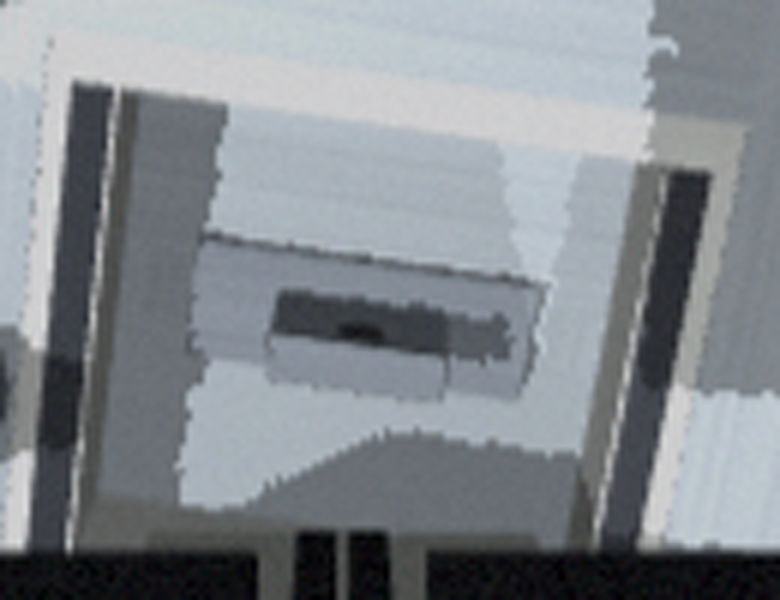

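View pics/w15z.png

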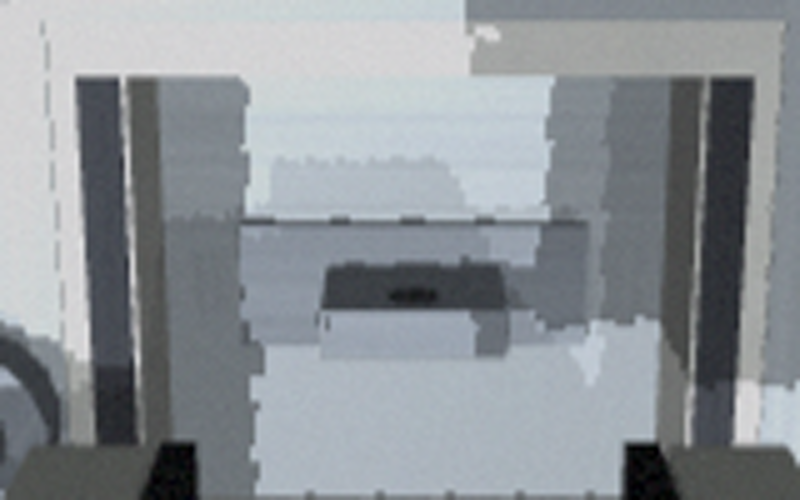

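View pics/s15zz.png

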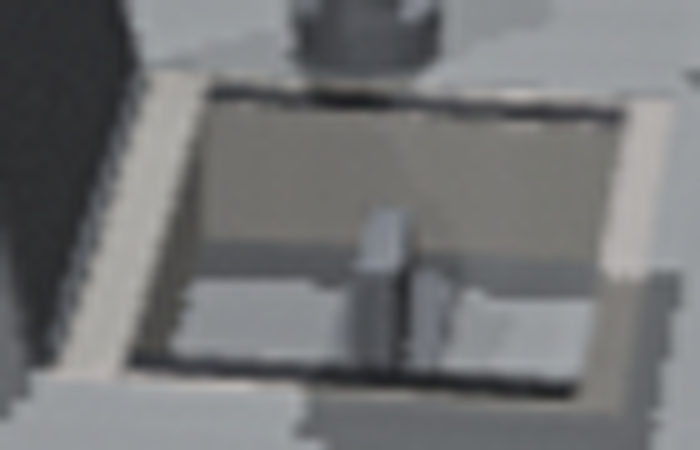

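```bash
python3 - <<'E'
from arc import *
w13=wcam(*pickle.load(open('w13.pkl','rb')));w15=wcam(*pickle.load(open('w15.pkl','rb')));s=pickle.load(open('s15.pkl','rb'))
pts=[(324.5,251.4),(322.6,256.7),(313.5,249)]
c,sn=np.cos(p[2]),np.sin(p[2])
def loc(X): dx,dy=X[0]-p[0],X[1]-p[1]; return [c*dx+sn*dy,-sn*dx+c*dy,X[2]]
for k in ([0,1,2],[0,1],[0,2],[1,2]):
    X,f=tri([[w13,w15,s][i] for i in k],[pts[i] for i in k]); print(k,X,np.round(loc(X),4),np.round(f,1))
# ray at z=.107 for each
from scipy.optimize import least_squares
for C,q in zip((w13,w15,s),pts):
    r_=least_squares(lambda a: proj(C,[a[0],a[1],.107])[0]-q,[.55,0]).x; print(r_,np.round(loc([*r_,.107]),4))
E
```

```text
[0, 1, 2] [5.53436606e-01 6.74167754e-05 1.09809344e-01] [-0.0449  0.0478  0.1098] [-0.3 -0.1  0.3 -0.2 -0.4 -0.2]
[0, 1] [ 0.54538332 -0.00149237  0.13310559] [-0.0531  0.0476  0.1331] [-0.1  0.2  0.1 -0.1]
[0, 2] [5.53130836e-01 3.83298305e-04 1.09938076e-01] [-0.0452  0.0482  0.1099] [ 0.  -0.2 -0.3 -0.1]
[1, 2] [ 5.53517796e-01 -1.44947235e-04  1.09641480e-01] [-0.0449  0.0476  0.1096] [ 0.  -0.2 -0.4 -0.2]
[0.55439398 0.0006324 ] [-0.0439  0.0483  0.107 ]
[5.54622918e-01 2.86626160e-05] [-0.0438  0.0476  0.107 ]
[ 0.55362352 -0.00363343] [-0.0453  0.0442  0.107 ]
```

Tab top: world about (0.554, 0.000). Height from the views is 0.110, against the expected 0.107. 

The gripper body is 193 mm along the jaws, so gripping across the tab's thickness with a vertical tool would drive it into the open cover. I'll grip across the tab's width instead, leaning about 11° left so the body clears the spindle, and straighten once it's partly raised.

```bash
cat > hold.py <<'E'
from arc import *
Rc=R.from_euler('z',p[2])
def hp(o,al,dz=0,xl=-.0443,yl=.0475,ztop=.107):
    a=np.radians(al); av=np.array([0,np.sin(a),np.cos(a)])
    piv=np.array([xl,yl,ztop-.0065]); P=piv-av*(o-.0065)+[0,0,dz]
    return Tw(p,P)[0],Rc*R.from_euler('x',-a)*Rc.inv()*R.from_euler('xyz',[180,0,-170.8],degrees=True)
def pinc(P,Rq):
    s=st();R0=R.from_euler('xyz',s['eef_rot'],degrees=True)
    print(np.round(R0.inv().apply(P-s['tcp_pos']),4).tolist(),np.round((R0.inv()*Rq).as_rotvec(),4).tolist(), np.round(P,4))
E
python3 - <<'E'
from hold import *
print(hp(.013,11)[1].as_matrix()[:,2])
pinc(*hp(.013,11,.12));pinc(*hp(.013,11,.05))
E
```

```text
[ 0.03050847 -0.1883542  -0.98162718]
[-0.0315, 0.0014, 0.0352] [0.1924, -0.0016, -0.0024] [ 0.5543 -0.0014  0.2141]
[-0.0316, 0.0014, 0.1052] [0.1924, -0.0016, -0.0024] [ 0.5543 -0.0014  0.1441]
```

>>> step_arm --increments '[[[-0.01,0.0014,0.01],[0.1,0,0],0.48],[[-0.0315,0.0014,0.03],[0.1924,-0.0016,-0.0024],0.48],[[-0.0315,0.0014,0.06],[0.1924,-0.0016,-0.0024],0.48],[[-0.0315,0.0014,0.09],[0.1924,-0.0016,-0.0024],0.48],[[-0.0315,0.0014,0.105],[0.1924,-0.0016,-0.0024],0.48],[[-0.0315,0.0014,0.105],[0.1924,-0.0016,-0.0024],0.48],[[-0.0315,0.0014,0.105],[0.1924,-0.0016,-0.0024],0.48]]'

```text
time_s: 19.3
tcp_pos: [0.5546, -0.0014, 0.145]
eef_rot: [-169.0, 0.0, -170.8]
contact_force: [-0.2, -0.8, 0.7]
gripper_width: 0.0455
```

```bash
python3 - <<'E'
from hold import *
s=st();print(s['tcp_pos'],s['eef_rot'],s['contact_force'],s['gripper_width'],s['joints'])
c=snap('wrist','w16.png');pickle.dump((c,s),open('w16.pkl','wb'))
c2=snap('side','s16.png')
im=c2['color'][:,:,::-1];cv2.imwrite('pics/s16z.png',cv2.resize(im[140:310,225:375],None,fx=4,fy=3.5,interpolation=cv2.INTER_CUBIC))
pinc(*hp(.013,11,.02));pinc(*hp(.013,11,.0))
E
```

```text
[ 0.55464637 -0.00142064  0.14502612] [-1.68968842e+02  5.08068210e-03 -1.70778176e+02] [-0.21358694 -0.77608434  0.70160985] 0.045459482015021084 [  27.29459951   12.93161522  -27.71453214   13.07506863  -53.53196811
 -116.24996972]
[0.001, 0.006, 0.0314] [0.0002, 0.0024, -0.0002] [ 0.5543 -0.0014  0.1141]
[0.0011, 0.0098, 0.051] [0.0002, 0.0024, -0.0002] [ 0.5543 -0.0014  0.0941]
```

View pics/w16.png

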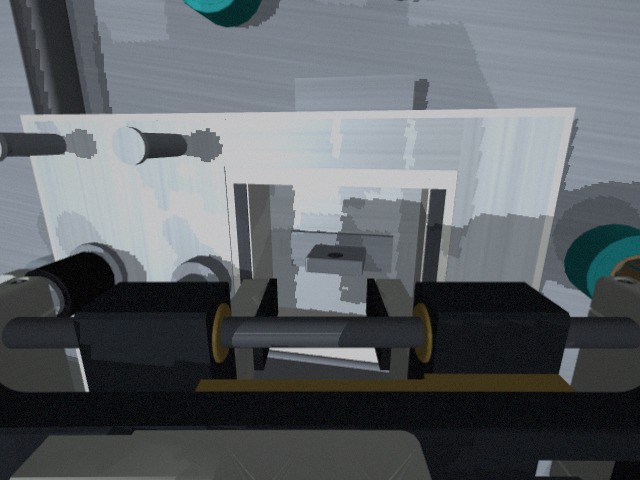

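View pics/s16z.png

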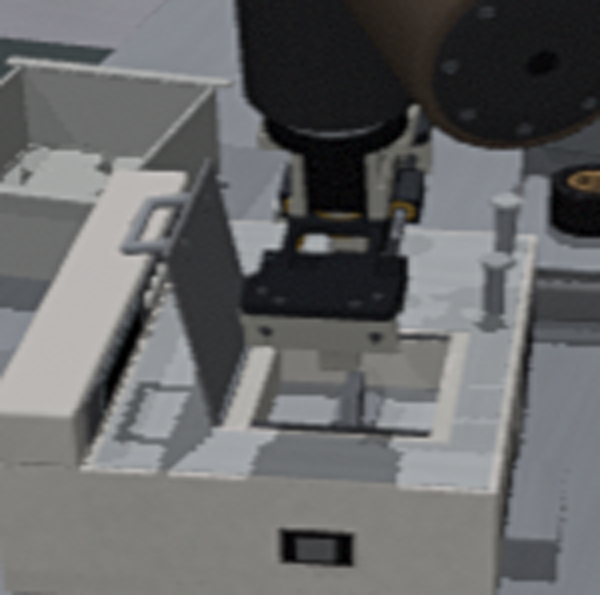

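```bash
python3 - <<'E'
from hold import *
c,s=pickle.load(open('w16.pkl','rb'));w=wcam(c,s)
print(np.round(proj(w,fromcoder([[-.0493,.0655,.107],[-.0493,.0295,.107],[-.0393,.0655,.107],[-.0393,.0295,.107]])),1).tolist())
im=c['color'][:,:,::-1];cv2.imwrite('pics/w16z.png',cv2.resize(im[215:300,270:400],None,fx=6,fy=6,interpolation=cv2.INTER_CUBIC))
E
```

```text
[[362.5, 260.6], [304.8, 256.9], [361.9, 276.0], [305.0, 271.8]]
```

View pics/w16z.png

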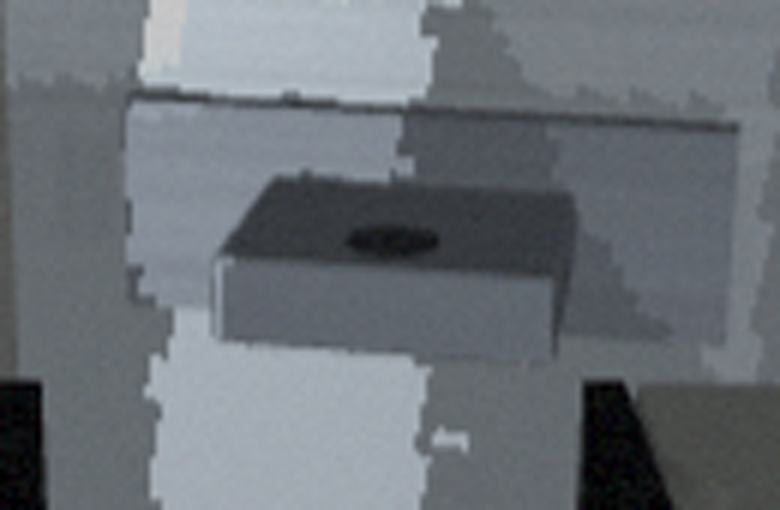

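The tab's predicted and observed corners agree within about 1 px. Descending.

>>> step_arm --increments '[[[0.001,0.003,0.015],[0,0,0],0.48],[[0.001,0.006,0.028],[0,0,0],0.48],[[0.001,0.0082,0.04],[0,0,0],0.48],[[0.001,0.0098,0.047],[0,0,0],0.48],[[0.001,0.0104,0.051],[0,0,0],0.48],[[0.001,0.0104,0.051],[0,0,0],0.48]]'

```text
time_s: 20.0
tcp_pos: [0.5535, -0.0011, 0.0929]
eef_rot: [-169.0, 0.0, -170.8]
contact_force: [-0.5, 0.2, 0.7]
gripper_width: 0.0458
```

```bash
python3 - <<'E'
from hold import *
s=st();print(s['tcp_pos'],s['eef_rot'],s['contact_force'],s['gripper_width'])
c=snap('wrist','w17.png');pickle.dump((c,s),open('w17.pkl','wb'))
c2=snap('side','s17.png')
im=c2['color'][:,:,::-1];cv2.imwrite('pics/s17z.png',cv2.resize(im[140:310,225:375],None,fx=4,fy=3.5,interpolation=cv2.INTER_CUBIC))
im=c['color'][:,:,::-1];cv2.imwrite('pics/w17z.png',cv2.resize(im[230:390,130:430],None,fx=2.6,fy=2.6,interpolation=cv2.INTER_CUBIC))
E
```

```text
[ 0.55345883 -0.00112451  0.09287003] [-1.68991652e+02  3.16476484e-02 -1.70796205e+02] [-0.52370553  0.16839682  0.68111782] 0.045780957233745055
```

View pics/w17z.png

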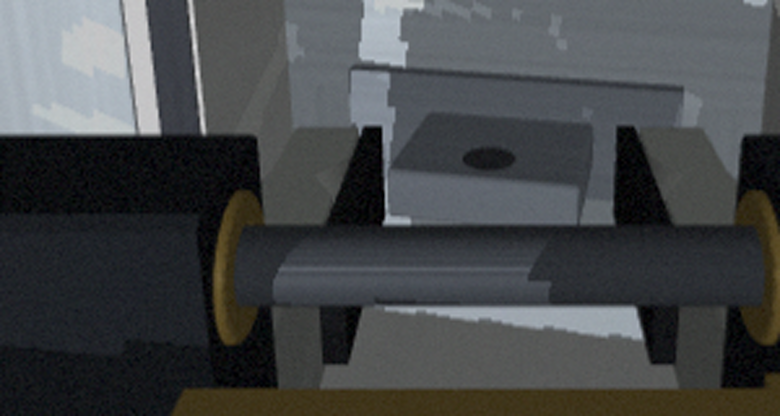

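View pics/s17z.png

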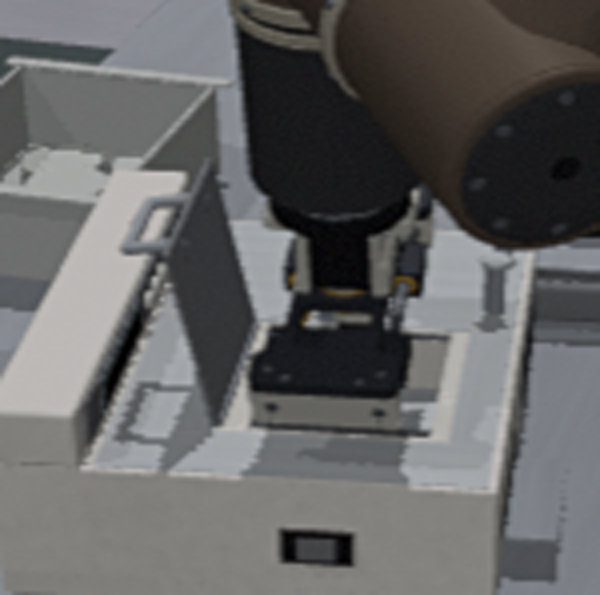

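No contact, and the tab sits between the pads (wrist crop 390–590 between pads 383 and 617). Closing gently.

>>> step_arm --increments '[[[0,0,0],[0,0,0],0.55],[[0,0,0],[0,0,0],0.6],[[0,0,0],[0,0,0],0.7],[[0,0,0],[0,0,0],0.8],[[0,0,0],[0,0,0],0.8],[[0,0,0],[0,0,0],0.8]]' --force 15

```text
time_s: 20.7
tcp_pos: [0.5538, -0.0012, 0.0937]
eef_rot: [-169.0, 0.1, -170.8]
contact_force: [-0.1, -2.7, 5.0]
gripper_width: 0.0369
```

```bash
python3 - <<'E'
from hold import *
s=st();print(s['tcp_pos'],s['eef_rot'],s['contact_force'],s['gripper_width'],s['moment'])
R0=R.from_euler('xyz',s['eef_rot'],degrees=True)
print(R0.inv().apply([0,0,.02]).round(4))
E
```

```text
[ 0.55382781 -0.00123867  0.09368272] [-1.68978924e+02  9.22737254e-02 -1.70786643e+02] [-0.11072283 -2.70498298  4.9905655 ] 0.03686933444655857 [-0.95022151  0.05005225 -0.00604831]
[-0.     -0.0038 -0.0196]
```

Width is 36.9 mm, as expected for the skewed grip. Raising 22 mm with more grip.

>>> step_arm --increments '[[[0,0,0],[0,0,0],0.8],[[0,-0.0004,-0.002],[0,0,0],0.8],[[0,-0.0008,-0.004],[0,0,0],0.8],[[0,-0.0013,-0.007],[0,0,0],0.8],[[0,-0.0019,-0.01],[0,0,0],0.8],[[0,-0.0025,-0.013],[0,0,0],0.8],[[0,-0.0031,-0.016],[0,0,0],0.8],[[0,-0.0037,-0.019],[0,0,0],0.8],[[0,-0.0042,-0.0216],[0,0,0],0.8],[[0,-0.0042,-0.0216],[0,0,0],0.8]]' --force 30

```text
time_s: 21.7
tcp_pos: [0.5537, -0.0009, 0.1155]
eef_rot: [-169.0, 0.1, -170.8]
contact_force: [-0.1, 0.9, -2.1]
gripper_width: 0.0367
```

```bash
python3 - <<'E'
from hold import *
s=st();print(s['tcp_pos'],s['eef_rot'],s['contact_force'],s['gripper_width'],s['moment'])
c=snap('wrist','w18.png')
c2=snap('side','s18.png')
im=c2['color'][:,:,::-1];cv2.imwrite('pics/s18z.png',cv2.resize(im[200:290,260:360],None,fx=6,fy=6,interpolation=cv2.INTER_CUBIC))
im=c['color'][:,:,::-1];cv2.imwrite('pics/w18z.png',cv2.resize(im[200:390,130:460],None,fx=2.4,fy=2.4,interpolation=cv2.INTER_CUBIC))
E
```

```text
[ 0.55371867 -0.00091315  0.11549497] [-1.69017042e+02  9.70056628e-02 -1.70794478e+02] [-0.08693435  0.94681202 -2.10366921] 0.036747120827287164 [ 0.77492795  0.12285534 -0.01333149]
```

View pics/w18z.png

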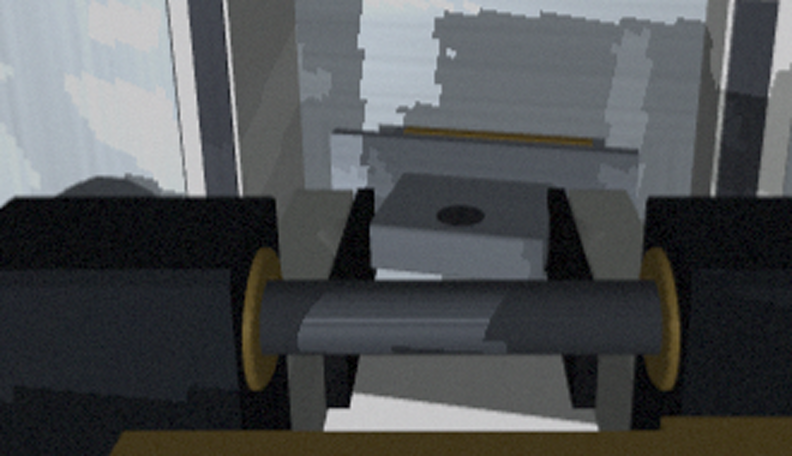

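View pics/s18z.png

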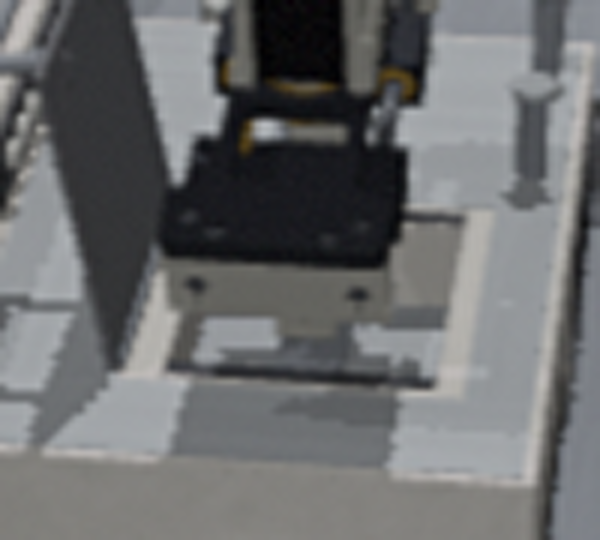

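The holder has come up: an orange strip shows at the slot and the flange is off the floor. Straightening the tool about the grip while the slot still guides the holder.

>>> step_arm --increments '[[[0,0,-0.001],[-0.032,0,0],0.8],[[0,0.0002,-0.002],[-0.064,0,0],0.8],[[0,0.0004,-0.002],[-0.096,0,0],0.8],[[0,0.0006,-0.002],[-0.128,0,0],0.8],[[0,0.0007,-0.002],[-0.16,0,0],0.8],[[0,0.0008,-0.002],[-0.192,0,0],0.8],[[0,0.0008,-0.002],[-0.192,0,0],0.8],[[0,0.0008,-0.002],[-0.192,0,0],0.8]]'

```text
time_s: 22.6
tcp_pos: [0.5537, -0.0019, 0.1174]
eef_rot: [-179.9, 0.0, -170.8]
contact_force: [1.1, -6.6, 2.3]
gripper_width: 0.0354
```

```bash
python3 - <<'E'
from hold import *
s=st();print(s['tcp_pos'],s['eef_rot'],s['contact_force'],s['gripper_width'],s['moment'])
c=snap('wrist','w19.png')
im=c['color'][:,:,::-1];cv2.imwrite('pics/w19z.png',cv2.resize(im[200:390,130:460],None,fx=2.4,fy=2.4,interpolation=cv2.INTER_CUBIC))
E
```

```text
[ 0.5536562  -0.00185792  0.11743466] [-1.79869911e+02  4.17518093e-02 -1.70815460e+02] [ 1.1126759  -6.61625021  2.30586196] 0.035365956792448784 [-3.43019734 -0.57960009 -0.02152201]
```

View pics/w19z.png

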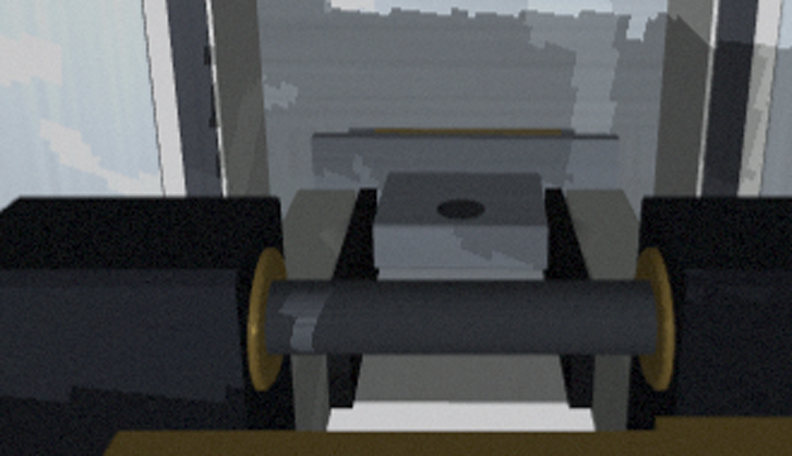

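Pads are now flush (35.4 mm) and the holder is level. Drawing it straight up.

>>> step_arm --increments '[[[0,0,-0.004],[0,0,0],0.8],[[0,0,-0.009],[0,0,0],0.8],[[0,0,-0.014],[0,0,0],0.8],[[0,0,-0.02],[0,0,0],0.8],[[0,0,-0.028],[0,0,0],0.8],[[0,0,-0.038],[0,0,0],0.8],[[0,0,-0.05],[0,0,0],0.8],[[0,0,-0.062],[0,0,0],0.8],[[0,0,-0.074],[0,0,0],0.8],[[0,0,-0.086],[0,0,0],0.8]]'

```text
time_s: 23.65
tcp_pos: [0.5533, 0.0002, 0.2042]
eef_rot: [180.0, 0.1, -170.8]
contact_force: [0.1, 0.4, -1.7]
gripper_width: 0.0354
```

>>> step_arm --increments '[[[0,0,-0.014],[0,0,0],0.8],[[0,0,-0.028],[0,0,0],0.8],[[0,0,-0.042],[0,0,0],0.8],[[0,0,-0.055],[0,0,0],0.8],[[0,0,-0.066],[0,0,0],0.8],[[0,0,-0.074],[0,0,0],0.8],[[0,0,-0.076],[0,0,0],0.8],[[0,0,-0.076],[0,0,0],0.8],[[0,0,-0.076],[0,0,0],0.8],[[0,0,-0.076],[0,0,0],0.8]]'

```text
time_s: 24.65
tcp_pos: [0.5528, 0.0, 0.2782]
eef_rot: [180.0, -0.0, -170.8]
contact_force: [0.1, 0.6, -3.3]
gripper_width: 0.0352
```

```bash
python3 - <<'E'
from hold import *
s=st();print(s['tcp_pos'],s['eef_rot'],s['contact_force'],s['gripper_width'],s['qd'])
c2=snap('side','s20.png');pickle.dump(c2,open('s20.pkl','wb'));snap('wrist','w20.png');snap('top','t20.png')
im=c2['color'][:,:,::-1];cv2.imwrite('pics/s20z.png',cv2.resize(im[100:310,225:385],None,fx=3.7,fy=2.8*1.32,interpolation=cv2.INTER_CUBIC)[:600])
im=c2['color'][:,:,::-1];cv2.imwrite('pics/s20y.png',cv2.resize(im[140:240,260:360],None,fx=6,fy=6,interpolation=cv2.INTER_CUBIC)[:600])
E
```

```text
[5.52833956e-01 1.84508354e-05 2.78181511e-01] [ 1.79998992e+02 -1.29830167e-02 -1.70801891e+02] [ 0.05182892  0.62991239 -3.33100127] 0.03524613555672855 [ 0.02504573 -0.03319776  0.04069211  0.1212431  -0.04262778 -0.09599453]
```

View pics/s20.png

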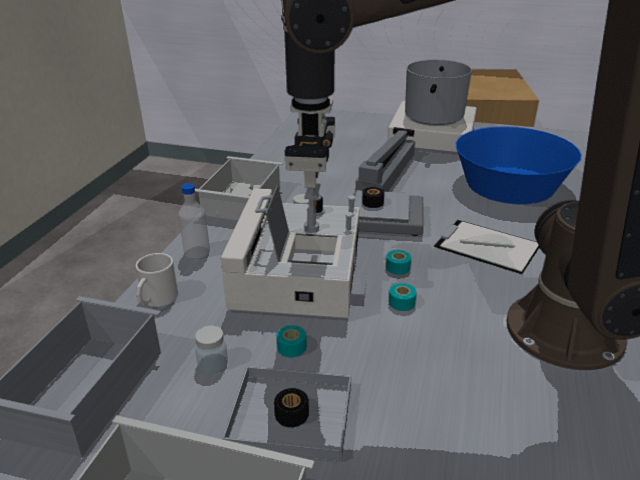

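View pics/s20y.png

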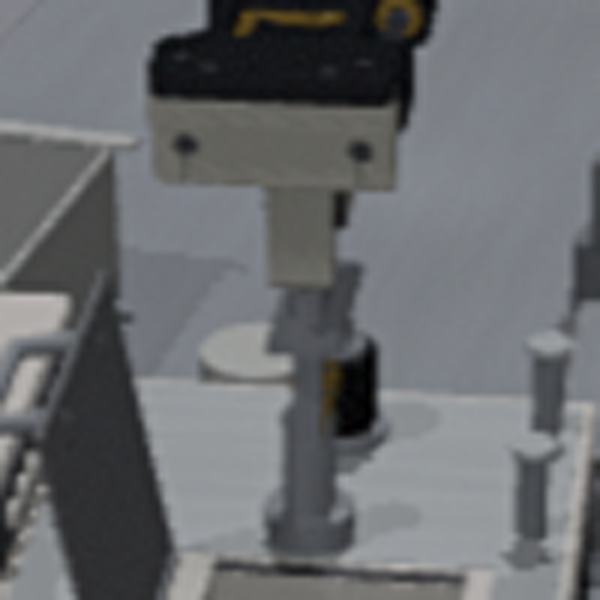

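View pics/w20.png

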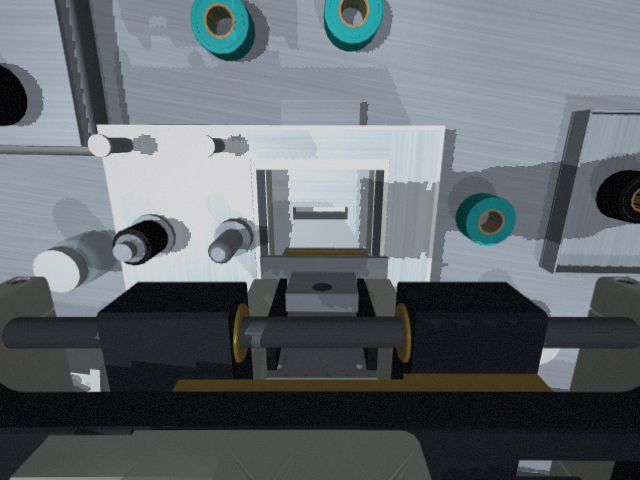

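```bash
python3 - <<'E'
from hold import *
c=pickle.load(open('s20.pkl','rb')); im=c['color'][:,:,::-1].copy()
t=Tw(p,[0,0,0])[0]; Rz=R.from_euler('z',p[2])
O=np.array([.5529,.0003,.2782+.013-.074])
L=[[sx*.005,sy*.028,z] for z in(0,.04) for sx in(-1,1) for sy in(-1,1)]+[[sx*.005,sy*.018,.074] for sx in(-1,1) for sy in(-1,1)]
q=proj(c,O+Rz.apply(L)); print(np.round((q-[260,140])*6).tolist())
b=cv2.resize(im[140:240,260:360],None,fx=6,fy=6,interpolation=cv2.INTER_CUBIC)
for a in (q-[260,140])*6: cv2.circle(b,tuple(int(v) for v in a),3,(0,0,255),-1)
cv2.imwrite('pics/s20o.png',b)
s=st();print(s['time_s'],s['gripper_width'],s['contact_force'])
E
```

```text
[[340.0, 366.0], [320.0, 441.0], [313.0, 365.0], [292.0, 440.0], [339.0, 268.0], [318.0, 340.0], [311.0, 267.0], [290.0, 339.0], [334.0, 194.0], [321.0, 239.0], [306.0, 193.0], [292.0, 238.0]]
24.8 0.03518620891140552 [ 0.53215474 -0.3354289  -2.60114714]
```

View pics/s20o.png

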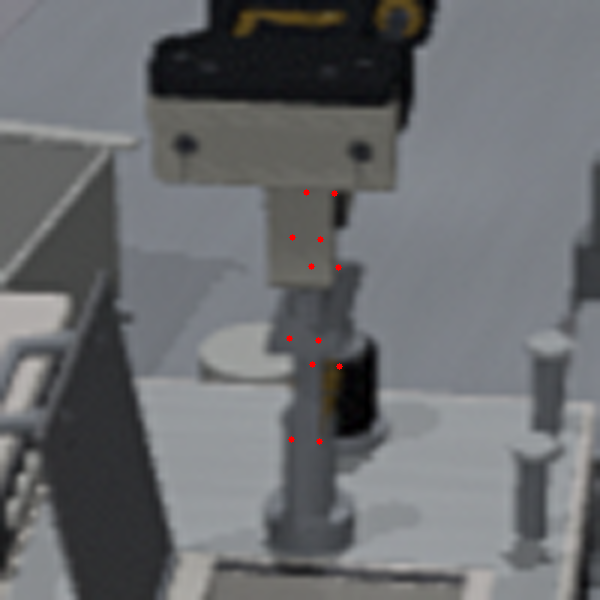

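The holder's outline matches the upright prediction; its lower edge is at about z 0.217, roughly 10.7 cm above the deck. The cover is open and the roll is in the tray, so I'm handing in.

>>> step_arm --increments '[[[0,0,0],[0,0,0],0.8],[[0,0,0],[0,0,0],0.8],[[0,0,0],[0,0,0],0.8]]'

```text
time_s: 25.1
tcp_pos: [0.5531, 0.0001, 0.2789]
eef_rot: [180.0, 0.1, -170.8]
contact_force: [0.1, -0.7, -2.5]
gripper_width: 0.0352
```

```bash
python3 -c "
from h import *
s=st();print(s['time_s'],s['tcp_pos'],s['gripper_width'],np.abs(s['qd']).max());print(r.close_job())"
```

```text
25.1 [5.53135121e-01 6.72123001e-05 2.78853030e-01] 0.035241026044627255 0.11587248656984424
the job is handed in; nothing more can be done
None
```

I handed the job in at 25.1 s with the type holder held up in the gripper, upright and still. No verdict was reported.

- **Roll:** I lifted it off its spindle and set it down flat in the tray, creeping down until the floor was felt at about 6 N. The last side view shows it still lying there.
- **Cover:** I swung it up by the handle to about 70–75°, then pushed it past upright from the inside with closed fingertips. It stays open, leaning back at roughly 100° by eye.
- **Type holder:** The lower edge is at about z 0.217 m, roughly 10.7 cm above the deck. Its outline in the side view matches an upright holder, and the grip was steady at 35.2 mm.
- **Jars and spare roll:** I did not touch them. The highest wrist force I read at the end of a move was about 7 N.

**Departure from the text:** I gripped the tab across its 36 mm width, not its thickness. The gripper body is 193 mm long along the jaws and would have hit the open cover. I started the pull leaning about 11° to clear the spindle, and straightened the tool while the slot still guided the holder.

**Measurements that disagreed:** All the differences were small.
- The tab top measured 110 mm high, against 107 mm expected.
- The two wrist views alone put the tab top at 133 mm, so I relied on the side view for its height.
- The tab sat about 2.5 mm off the fitted coder position.
- The handle height came out between 138 and 149 mm, against about 142 mm expected.

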